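# Fill a tin with wax melts and hold it in the vee stop for capping

## Task

Tip all six wax melts from the steel cup into the open brass tin standing in front of the vee stop, and stand the empty cup back upright on the bench. Then, without tipping or ramming it, slide the tin home into the vee so that it rests on both faces, pushing low on the outside of the tin so that its mouth stays free, and keep pressing it there with a steady force of about 10 N: your workmate across the bench is going to screw the lid on, so finish while still holding it pressed. Leave the closed tin, the loose lid and the wick tool alone.

Things in the scene. Friction and masses are not known exactly. Their poses are not given: they have to be found in the camera images.
- tin: The open brass screw-top tin to be filled, on the bench a hand's width in front of the stop, on the robot's side. 84 mm across up to 72 mm height, then a neck 79 mm across up to the rim at 90 mm; 75 mm inside at the mouth, walls 2 mm, floor 4 mm. About 160 g; slides easily on the bench, too wide to grasp. Origin: centre of its underside; z up along its axis.
- stop: Rigid vee stop fixed to the bench: a white plastic block 150 mm wide, 55 mm high, with a 90 degree vee open towards the robot. Origin: the point on the bench under the tin's axis when the tin is home on both faces. x: level, into the vee (the way to push); z up. The faces meet 59 mm beyond the origin along x and reach back to 1 mm behind it, 60 mm to either side; its foot ends 116 mm beyond.
- cup: Small steel cup holding the six melts, on the bench left or right of the stop. Slightly conical: 57 mm across outside at the foot, 63 mm at mid-height, 68 mm at the rim, 80 mm high; walls 2 mm, floor 3 mm. Stiff, about 90 g empty, no handle, gripped across the outside. Origin: centre of its underside; z up along its axis to the mouth.
- melt1: One of six ball-shaped cream wax melts, 22 mm in diameter, 10 g, slippery, lying in the cup at the start in two layers of three. Origin: its centre.
- melt2: One of six ball-shaped cream wax melts, 22 mm in diameter, 10 g, slippery, lying in the cup at the start in two layers of three. Origin: its centre.
- melt3: One of six ball-shaped cream wax melts, 22 mm in diameter, 10 g, slippery, lying in the cup at the start in two layers of three. Origin: its centre.
- melt4: One of six ball-shaped cream wax melts, 22 mm in diameter, 10 g, slippery, lying in the cup at the start in two layers of three. Origin: its centre.
- melt5: One of six ball-shaped cream wax melts, 22 mm in diameter, 10 g, slippery, lying in the cup at the start in two layers of three. Origin: its centre.
- melt6: One of six ball-shaped cream wax melts, 22 mm in diameter, 10 g, slippery, lying in the cup at the start in two layers of three. Origin: its centre.
- spare: A bystander: another brass tin, already closed with its lid, 84 mm in diameter, 90 mm high. Origin: centre of its underside.
- lid: A bystander: the loose brass screw lid for the tin, lying flat behind the stop, 86 mm in diameter, 17 mm high. Origin: centre of its underside.
- wick_tool: A bystander: a white plastic wick-centring tool, a flat three-spoked wheel 80 mm in diameter, 8 mm thick, with an upright 13 mm stem 62 mm high. It stands on the bench on the other side of the stop from the cup. Origin: centre of its underside.

How it is judged:
On the way:
1. all six melts lie in the open tin (horizontal distance between each of melt1, melt2, melt3, melt4, melt5, melt6 and tin below 0.042 m and z of melt1 in the frame of tin between 0 and 0.085 m and z of melt2 in the frame of tin between 0 and 0.085 m and z of melt3 in the frame of tin between 0 and 0.085 m and z of melt4 in the frame of tin between 0 and 0.085 m and z of melt5 in the frame of tin between 0 and 0.085 m and z of melt6 in the frame of tin between 0 and 0.085 m), for 0.2 s.
At the end, for the whole second after the job is handed in: All six melts in the open tin; cup upright on the bench, at rest; tin upright on the bench, home on both faces (axis within 6 mm of the stop's origin), pressed on the stop with 5 to 16 N throughout; the grasp point low (under 80 mm) and outside the tin. Ends in this hold (all of step 1 and contact force between tin and stop between 5 and 16 N and x of tin in the frame of stop above -0.006 m and y of tin in the frame of stop between -0.006 and 0.006 m and angle between each of tin, cup's own z axis and vertical below 0.09 rad and height (world z) of each of tin, cup below 0.008 m and linear speed of each of tin, cup below 0.02 m/s and horizontal distance between the grasp point and tin above 0.043 m and height (world z) of the grasp point below 0.08 m and height (world z) of cup above -0.008 m); the arm keeps its last pose, push and grip.
It fails at once if the tin is tipped by more than 20 degrees (angle between tin's own z axis and vertical above 0.35 rad).
It fails at once if the tin is rammed into the stop with more than 40 N (contact force between tin and stop above 40 N).
It fails at once if the closed tin, the loose lid or the wick tool is moved by more than 25 mm (distance of any of spare, lid, wick_tool from where it was at the start of the episode above 0.025 m).
It also fails if it takes over 72 s, if anything falls off the work surface, if the arm or the gripper's body presses on something with over 40 N, if the wrist force passes 120 N, or if a joint passes its speed limit or range.

## Robot

A 6-joint arm with a two-finger parallel gripper is mounted at the origin on the work surface. World frame = base frame: x ahead of the robot, y to its left, z up, the work surface at z = 0. Lengths are in m, angles in rad, forces in N, time in s.
With the tool pointing down it reaches from about 0.325 to 0.875 m from the base axis. Payload 4.4 kg.
Tool frame: the origin (TCP) lies midway between the tips of the shut fingers; the grasp point (between the pads) lies 19 mm behind it; x points along the fingers, y is the direction in which the jaws open and shut, and the axes are right-handed (so a half turn about x gives the same grasp; the last joint's range is limited). The gripper opens to 85 mm and grips with 20 to 120 N. Pads are 22 mm wide; open, the fingers measure 114 mm over their backs; the gripper's body (76 mm by 85 mm) begins 54 mm behind the grasp point. The pads swing forward as they close: fully open they stand 13 mm farther back than shut.
Start: joints at [1.063, 0.207, 1.542, -0, 1.393, -0.15], TCP at [0.201, 0.539, 0.231] pointing down, gripper open.
Joint ranges: [-2.73, 2.73], [-0.86, 2.22], [0.23, 2.46], [-1.11, 4.25], [0.08, 2.63], [-2.82, 2.82]. Speed limits (rad/s): [2.79, 2.79, 3.14, 3.14, 3.14, 3.14].

## Interface

Orientations are given as a rotation vector (axis times angle).
In Python, from plant import monitor, vision, bot gives the robot as it stands.
- The arm moves only by the tool step_arm, never from a script. Its argument "plan" is a list of rows, each a list of 3 entries, a list of its own where there are three numbers: the opening, from -1 (shut) to 1 (fully open), then the shift along the tool's x, y, z in mm, then the turn, a rotation vector about the tool's x, y, z in rad. A call has 1 to 20 rows; each row shifts and turns the commanded pose from where the row before left it, along the tool's axes as they then stand; what a row does not reach is not made up. A row lasts 1/12 s, in which the tool goes at most 41.7 mm and 7.16 degrees, less where a joint would pass 70% of its speed; a pose out of reach is approached as far as the arm can. A call with a gripper value outside its range is refused whole. The fingers move at their own pace and stop on an object; "force" is the grip in N (left out, the last holds). Time passes only in rows, so rows that do not move let the fingers close. It gives the time, the measured TCP pose, the force and the opening at its end, in the units of the state.
- monitor.state(): the state, without advancing time (a new reading comes with each control period).
- vision.capture(name): name is "side" or "top"; returns a dict with "img" (400x640x3 uint8, red, green, blue), "fx", "fy", "cx", "cy" (pixels), "extrinsics" (4x4, takes a point from world to camera coordinates). Camera axes: x right, y down, z forward; pixel columns grow to the right and rows downward; lengths in m; the calibration is good to about 2 mm. A picture is of the moment at which its call begins. There is no depth.
- bot.finish_job(): hands the job in, once; it reports no verdict.
The state is a dict: "time": time; "qpos": joint angles; "qd": joint speeds; "joint_efforts": joint torques, N m; "tool_pos": TCP position; "tcp_rot": TCP orientation; "ft_force": force on the tool from outside, world axes, zero at the start; "wrist_torque": the same for the moment, N m; "gripper_width": finger opening in m.
Only numpy, scipy, OpenCV 4.12 (cv2) and the standard library are available. Lean on these libraries where they do the work, as an engineer would, in place of code of your own. Each camera call takes 0.05 s, during which the arm holds its last target.

## Working session

There is one attempt and no reset: what is moved stays moved. The work goes in short steps, Python scripts to look and compute and a tool call to move; the robot and the scene stay as the last step left them, time stands still between calls to the robot, and variables do not carry over. Pictures are saved under pics/ and viewed, and the job is handed in when it is done.

Besides the shell and the picture viewer there is one more tool, called after "Request:" as name([rows], argument=value, ...), one row to a line, values as JSON. step_arm: Moves the arm, as the interface text tells. Its arguments: {"type":"object","properties":{"plan":{"type":"array"},"force":{"type":"number"}},"required":["plan"]}

```bash
mkdir -p pics; ls; python3 - <<'E'
from plant import monitor, vision, bot
import cv2,numpy as np
s=monitor.state();print(s)
for n in("side","top"):
    c=vision.capture(n);cv2.imwrite(f"pics/{n}0.png",c["img"][:,:,::-1])
    print(n,c["fx"],c["fy"],c["cx"],c["cy"]);print(np.round(c["extrinsics"],4).tolist())
E
```

```text
pics
{'time': 0.0, 'qpos': array([ 1.06352700e+00,  2.07423419e-01,  1.54296472e+00,  4.75704813e-06,
        1.39349867e+00, -1.50491395e-01]), 'qd': array([ 1.00999247e-03,  1.28850975e-03,  1.53972927e-03, -5.34494969e-04,
       -3.61166532e-05,  2.47129080e-04]), 'joint_efforts': array([ 1.18643452e-04, -3.83016014e+01, -2.91600072e+01, -3.97559179e-04,
        1.04734517e-02, -1.67160493e-05]), 'tool_pos': array([0.20045393, 0.53811709, 0.23011871]), 'tcp_rot': array([ 0.27826141,  1.55335374, -0.28168475]), 'ft_force': array([-0.71075984, -0.28656228, -0.44577548]), 'wrist_torque': array([0.03209846, 0.01140993, 0.03010884]), 'gripper_width': 0.08541795880384331}
side 397.22962467207435 397.22962467207435 310.5612150085722 197.33592048711407
[[0.9999, -0.0091, 0.0072, -0.6156], [-0.0016, -0.7237, -0.6901, 0.0343], [0.0115, 0.6901, -0.7236, 0.9059], [0.0, 0.0, 0.0, 1.0]]
top 506.72844839992575 506.72844839992575 313.3467254134527 198.90833567348244
[[-0.0128, -0.9999, 0.0005, -0.0008], [-0.9936, 0.0127, -0.1123, 0.6199], [0.1123, -0.002, -0.9937, 1.3237], [0.0, 0.0, 0.0, 1.0]]
```

View pics/side0.png

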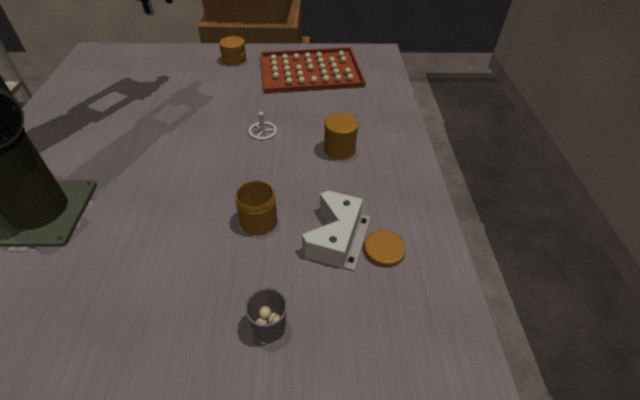

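View pics/top0.png

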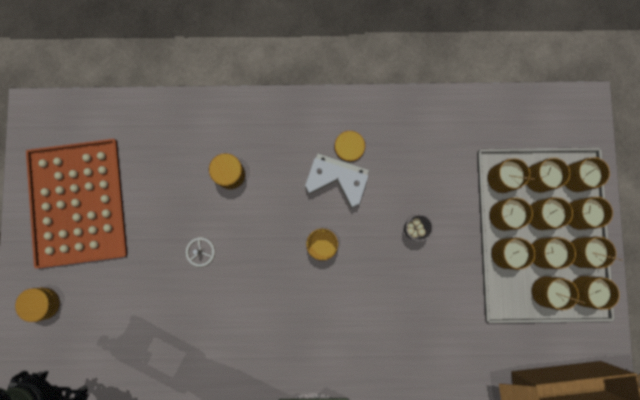

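The side view shows the cup at about (267,315), the tin at (257,208) and the stop at (335,230). In the top view the cup is at about (417,228), the tin at (322,246) and the stop at (338,180). I'll enlarge these areas.

```bash
python3 - <<'E'
import cv2
t=cv2.imread("pics/top0.png");s=cv2.imread("pics/side0.png")
a=cv2.convertScaleAbs(t[120:280,290:450],alpha=1.6);cv2.imwrite("pics/tc.png",cv2.resize(a,(600,600),interpolation=cv2.INTER_CUBIC)) if 0 else cv2.imwrite("pics/tc.png",cv2.resize(a,None,fx=3.75,fy=3.75,interpolation=cv2.INTER_CUBIC))
a=cv2.convertScaleAbs(s[170:350,220:420],alpha=1.6);cv2.imwrite("pics/sc.png",cv2.resize(a,None,fx=3.3,fy=3.3,interpolation=cv2.INTER_CUBIC))
E
```

```text
(no output)
```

View pics/tc.png

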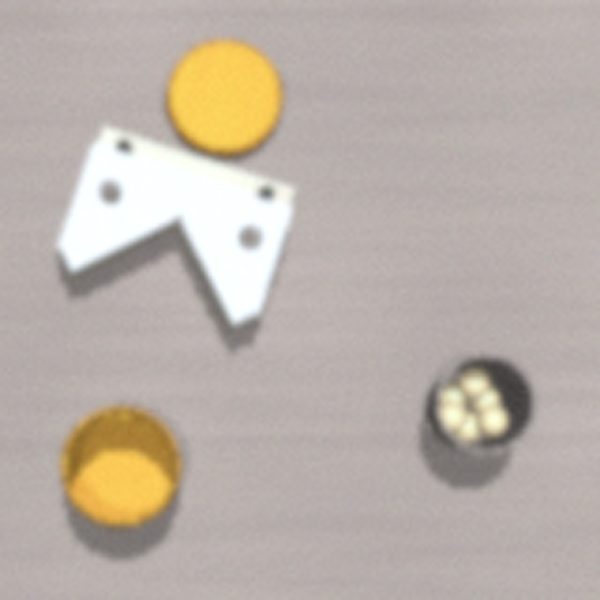

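View pics/sc.png

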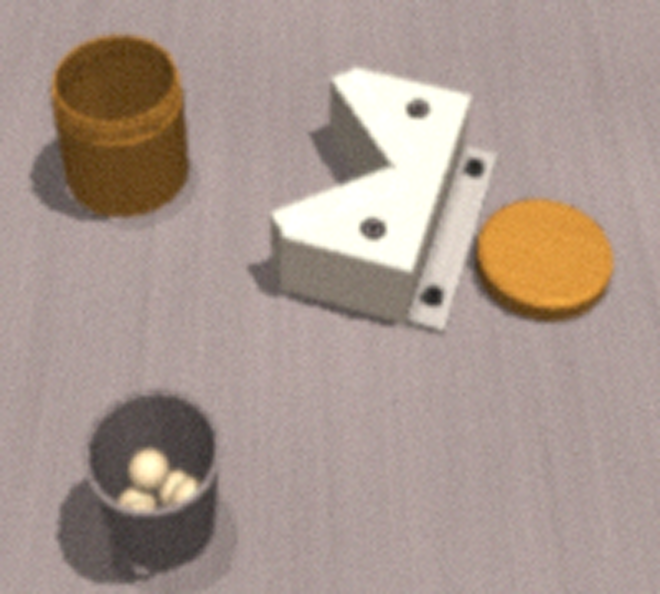

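```bash
cat > h.py <<'E'
import numpy as np,cv2
from plant import monitor,vision,bot
from scipy.spatial.transform import Rotation as R
def proj(c,P):
    P=np.atleast_2d(P);E=c["extrinsics"];q=P@E[:3,:3].T+E[:3,3]
    return np.c_[c["fx"]*q[:,0]/q[:,2]+c["cx"],c["fy"]*q[:,1]/q[:,2]+c["cy"]]
def back(c,uv,z):
    E=c["extrinsics"];d=np.array([(uv[0]-c["cx"])/c["fx"],(uv[1]-c["cy"])/c["fy"],1])
    Rm=E[:3,:3];o=-Rm.T@E[:3,3];d=Rm.T@d
    return o+d*(z-o[2])/d[2]
def ring(x,y,z,r,n=60):
    a=np.linspace(0,2*np.pi,n);return np.c_[x+r*np.cos(a),y+r*np.sin(a),0*a+z]
def draw(img,c,P,col,off,k):
    p=((proj(c,P)-off+0.5)*k-0.5)
    cv2.polylines(img,[np.round(p).astype(int)],False,col,1,cv2.LINE_AA)
E
cat > m.py <<'E'
from h import *
t=vision.capture("top");s=vision.capture("side")
T=lambda u,v:(u/3.75+290,v/3.75+120); S=lambda u,v:(u/3.3+220,v/3.3+170)
pr=lambda n,p:print(n,np.round(p,4))
pr("tin t",back(t,T(122,463),.09));pr("tin s",back(s,S(118,83),.09))
pr("cup t",back(t,T(481,405),.08));pr("cup s",back(s,S(153,453),.08))
for n,a,b in(("apex",(180,218),(390,165)),("L",(72,272),(332,80)),("R",(233,326),(273,213))):
    pr(n+" t",back(t,T(*a),.055));pr(n+" s",back(s,S(*b),.055))
pr("lid t",back(t,T(225,97),.017));pr("lid s",back(s,S(545,252),.017))
E
python3 m.py
```

```text
tin t [ 0.4992 -0.0306  0.09  ]
tin s [ 0.5011 -0.0333  0.09  ]
cup t [ 0.5359 -0.2779  0.08  ]
cup s [ 0.5391 -0.2823  0.08  ]
apex t [ 0.6723 -0.0749  0.055 ]
apex s [ 0.6719 -0.0716  0.055 ]
L t [0.6347 0.002  0.055 ]
L s [0.6374 0.0029 0.055 ]
R t [ 0.595  -0.1107  0.055 ]
R s [ 0.5985 -0.1096  0.055 ]
lid t [ 0.7674 -0.1115  0.017 ]
lid s [ 0.7696 -0.1113  0.017 ]
```

```bash
cat > ov.py <<'E'
from h import *
import sys
tag=sys.argv[1];tin=(.500,-.032);cup=(.5375,-.280);o=np.array([.6165,-.0538]);yaw=-.335
X=np.array([np.cos(yaw),np.sin(yaw)]);Y=np.array([-X[1],X[0]])
for n,off,sz,k in(("top",(290,120),(160,160),3.75),("side",(220,170),(200,180),3.3)):
    c=vision.capture(n);im=c["img"][:,:,::-1]
    a=cv2.convertScaleAbs(im[off[1]:off[1]+sz[1],off[0]:off[0]+sz[0]],alpha=1.6);a=cv2.resize(a,None,fx=k,fy=k,interpolation=cv2.INTER_CUBIC)
    D=lambda P,col:draw(a,c,P,col,np.array(off),k)
    D(ring(*tin,.09,.0395),(255,0,0));D(ring(*tin,0,.042),(255,0,0));D(ring(*tin,.072,.042),(255,0,0))
    D(ring(*cup,.08,.034),(0,0,255));D(ring(*cup,0,.0285),(0,0,255))
    v=[o+X*-.001+Y*.06,o+X*.059,o+X*-.001-Y*.06]
    D(np.c_[np.array(v),[.055]*3],(0,200,0))
    cv2.imwrite(f"pics/ov_{n}{tag}.png",a)
E
python3 ov.py 0
```

```text
(no output)
```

View pics/ov_top0.png

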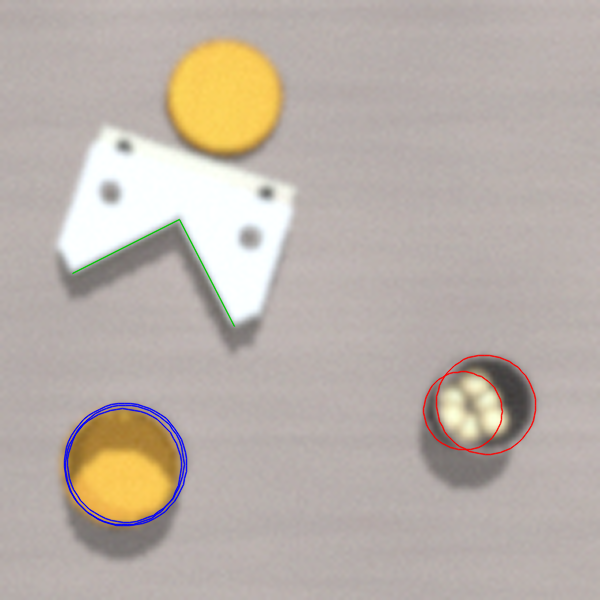

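View pics/ov_side0.png

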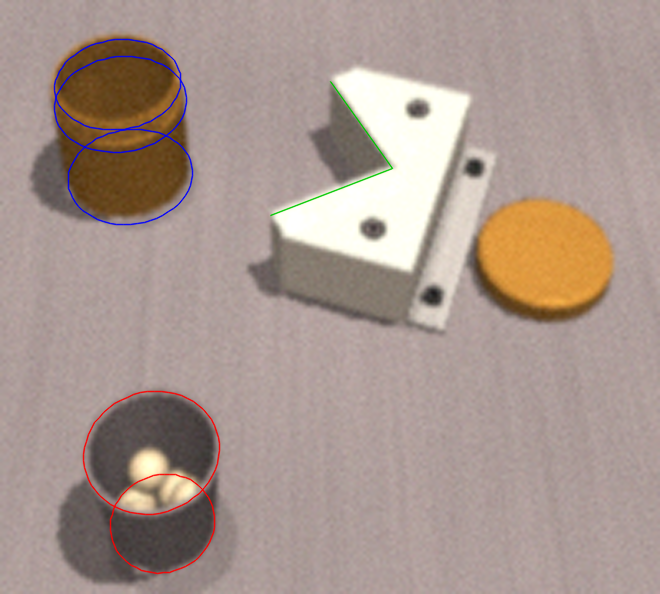

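```bash
cat >> h.py <<'E'
def st():
    s=monitor.state();M=R.from_rotvec(s["tcp_rot"]).as_matrix()
    print("t",round(s["time"],2),"q",np.round(s["qpos"],3),"tcp",np.round(s["tool_pos"],4),"w",round(s["gripper_width"],4));print("axes(cols)\n",np.round(M,3));print("F",np.round(s["ft_force"],2))
    return s,M
def plan(target_axes=None,target=None):
    s,M=st();p=s["tool_pos"]
    if target_axes is not None:
        rv=(R.from_matrix(M).inv()*R.from_matrix(target_axes)).as_rotvec();print("turn tool",np.round(rv,4),"deg",np.degrees(np.linalg.norm(rv)),"rows",np.degrees(np.linalg.norm(rv))/7.16)
    if target is not None:
        d=M.T@(np.array(target)-p)*1000;print("shift tool",np.round(d,1),"rows",np.linalg.norm(d)/41.7)
        if target_axes is not None:print("shift in target axes",np.round(np.array(target_axes).T@(np.array(target)-p)*1000,1))
def axes(d,y):
    d=np.array(d,float);d/=np.linalg.norm(d);y=np.array(y,float);y-=d*(y@d);y/=np.linalg.norm(y)
    return np.c_[d,y,np.cross(d,y)]
E
python3 - <<'E'
from h import *
st()
plan(None,[.45,-.30,.25])
E
```

```text
t 0.3 q [ 1.064  0.207  1.542 -0.     1.394 -0.15 ] tcp [0.2007 0.5386 0.2309] w 0.0853
axes(cols)
 [[-0.     0.349  0.937]
 [-0.001  0.937 -0.349]
 [-1.    -0.001 -0.   ]]
F [ 0.57 -0.29  0.2 ]
t 0.3 q [ 1.064  0.207  1.542 -0.     1.394 -0.15 ] tcp [0.2007 0.5386 0.2309] w 0.0853
axes(cols)
 [[-0.     0.349  0.937]
 [-0.001  0.937 -0.349]
 [-1.    -0.001 -0.   ]]
F [ 0.57 -0.29  0.2 ]
shift tool [ -18.6 -698.7  526.5] rows 20.98401117456146
```

Request:
step_arm([
  [1, [0, -35, 26], [0, 0, 0]],
  [1, [0, -35, 26], [0, 0, 0]],
  [1, [0, -35, 26], [0, 0, 0]],
  [1, [0, -35, 26], [0, 0, 0]],
  [1, [0, -35, 26], [0, 0, 0]],
  [1, [0, -35, 26], [0, 0, 0]],
  [1, [0, -35, 26], [0, 0, 0]],
  [1, [0, -35, 26], [0, 0, 0]],
  [1, [0, -35, 26], [0, 0, 0]],
  [1, [0, -35, 26], [0, 0, 0]],
  [1, [0, -35, 26], [0, 0, 0]],
  [1, [0, -35, 26], [0, 0, 0]],
  [1, [0, -35, 26], [0, 0, 0]],
  [1, [0, -35, 26], [0, 0, 0]],
  [1, [0, -35, 26], [0, 0, 0]],
  [1, [0, -35, 26], [0, 0, 0]],
  [1, [0, -35, 26], [0, 0, 0]],
  [1, [0, -35, 26], [0, 0, 0]],
  [1, [0, -35, 26], [0, 0, 0]],
  [1, [0, -35, 26], [0, 0, 0]],
])

```text
time: 1.97
tool_pos: [0.4329, -0.2639, 0.2313]
tcp_rot: [0.281, 1.552, -0.281]
ft_force: [1.2, 0.3, 1.3]
gripper_width: 0.0856
```

```bash
python3 - <<'E'
from h import *
a=np.radians(40);b=np.radians(20)
d=[np.cos(a)*np.cos(b),np.sin(a)*np.cos(b),-np.sin(b)]
y=np.array([-np.sin(a),np.cos(a),0])
plan(axes(d,y),[.45,-.37,.25]);plan(axes(d,-y))
E
```

```text
t 1.97 q [-0.718  0.061  1.706  0.     1.375 -1.932] tcp [ 0.4329 -0.2639  0.2313] w 0.0856
axes(cols)
 [[ 0.     0.35   0.937]
 [-0.     0.937 -0.35 ]
 [-1.     0.     0.   ]]
F [1.25 0.27 1.27]
turn tool [-0.9164 -1.1002  0.6417] deg 89.89995546122306 rows 12.555859701288137
shift tool [-18.7 -93.4  53.2] rows 2.6168194475291044
shift in target axes [-58.2 -92.3  -1.2]
t 1.97 q [-0.718  0.061  1.706  0.     1.375 -1.932] tcp [ 0.4329 -0.2639  0.2313] w 0.0856
axes(cols)
 [[ 0.     0.35   0.937]
 [-0.     0.937 -0.35 ]
 [-1.     0.     0.   ]]
F [1.25 0.27 1.27]
turn tool [1.7799 0.7267 1.2459] deg 131.262043446317 rows 18.33268763216718
```

Request:
step_arm([
  [1, [0, 0, 0], [-0.0705, -0.0846, 0.0494]],
  [1, [0, 0, 0], [-0.0705, -0.0846, 0.0494]],
  [1, [0, 0, 0], [-0.0705, -0.0846, 0.0494]],
  [1, [0, 0, 0], [-0.0705, -0.0846, 0.0494]],
  [1, [0, 0, 0], [-0.0705, -0.0846, 0.0494]],
  [1, [0, 0, 0], [-0.0705, -0.0846, 0.0494]],
])

```text
time: 2.47
tool_pos: [0.4448, -0.252, 0.2406]
tcp_rot: [0.114, 1.043, 0.177]
ft_force: [0.7, 0.3, -1.3]
gripper_width: 0.0852
```

```bash
python3 - <<'E'
from h import *
st()
E
```

```text
t 2.47 q [-1.03  -0.078  1.927  0.584  1.254 -2.821] tcp [ 0.4448 -0.252   0.2406] w 0.0852
axes(cols)
 [[ 0.491 -0.092  0.866]
 [ 0.2    0.98  -0.009]
 [-0.848  0.177  0.499]]
F [ 0.75  0.3  -1.34]
```

Request:
step_arm([
  [1, [0, 0, 0], [0.124, 0, 0]],
  [1, [0, 0, 0], [0.124, 0, 0]],
  [1, [0, 0, 0], [0.124, 0, 0]],
  [1, [0, 0, 0], [0.124, 0, 0]],
  [1, [0, 0, 0], [0.124, 0, 0]],
  [1, [0, 0, 0], [0.124, 0, 0]],
  [1, [0, 0, 0], [0.124, 0, 0]],
  [1, [0, 0, 0], [0.124, 0, 0]],
  [1, [0, 0, 0], [0.124, 0, 0]],
  [1, [0, 0, 0], [0.124, 0, 0]],
  [1, [0, 0, 0], [0.124, 0, 0]],
  [1, [0, 0, 0], [0.124, 0, 0]],
  [1, [0, 0, 0], [0.124, 0, 0]],
  [1, [0, 0, 0], [0.124, 0, 0]],
  [1, [0, 0, 0], [0.124, 0, 0]],
  [1, [0, 0, 0], [0.124, 0, 0]],
  [1, [0, 0, 0], [0.124, 0, 0]],
  [1, [0, 0, 0], [0.124, 0, 0]],
])

```text
time: 3.97
tool_pos: [0.4474, -0.2516, 0.243]
tcp_rot: [2.084, 0.769, -1.072]
ft_force: [-0.3, 0.8, -0.5]
gripper_width: 0.0856
```

```bash
python3 - <<'E'
from h import *
a=np.radians(40);b=np.radians(20)
d=[np.cos(a)*np.cos(b),np.sin(a)*np.cos(b),-np.sin(b)]
y=np.array([-np.sin(a),np.cos(a),0])
plan(axes(d,-y),[.40,-.37,.20])
E
```

```text
t 3.97 q [-1.023 -0.078  1.921  0.581  1.254 -0.582] tcp [ 0.4474 -0.2516  0.243 ] w 0.0856
axes(cols)
 [[ 0.49   0.741 -0.459]
 [ 0.198 -0.607 -0.769]
 [-0.849  0.287 -0.444]]
F [-0.33  0.84 -0.45]
turn tool [ 0.3471  0.7051 -0.0531] deg 45.13191259898498 rows 6.30333974846159
shift tool [-10.1  24.5 131.9] rows 3.2268996516004425
shift in target axes [-90.9  60.2  78.9]
```

Request:
step_arm([
  [1, [-2.5, 6, 33], [0, 0, 0]],
  [1, [-2.5, 6, 33], [0, 0, 0]],
  [1, [-2.5, 6, 33], [0, 0, 0]],
  [1, [-2.5, 6, 33], [0, 0, 0]],
  [1, [0, 0, 0], [0.0496, 0.1007, -0.0076]],
  [1, [0, 0, 0], [0.0496, 0.1007, -0.0076]],
  [1, [0, 0, 0], [0.0496, 0.1007, -0.0076]],
  [1, [0, 0, 0], [0.0496, 0.1007, -0.0076]],
  [1, [0, 0, 0], [0.0496, 0.1007, -0.0076]],
  [1, [0, 0, 0], [0.0496, 0.1007, -0.0076]],
  [1, [0, 0, 0], [0.0496, 0.1007, -0.0076]],
])

```text
time: 4.88
tool_pos: [0.4001, -0.3713, 0.2002]
tcp_rot: [2.8, 1.024, -0.489]
ft_force: [0.7, -0.5, -0.8]
gripper_width: 0.0854
```

```bash
python3 - <<'E'
from h import *
a=np.radians(40);b=np.radians(20)
d=[np.cos(a)*np.cos(b),np.sin(a)*np.cos(b),-np.sin(b)]
y=np.array([-np.sin(a),np.cos(a),0])
plan(axes(d,-y),[.40,-.37,.20])
E
```

```text
t 4.88 q [-1.42   0.533  1.659  0.959  1.775 -0.786] tcp [ 0.4001 -0.3713  0.2002] w 0.0854
axes(cols)
 [[ 0.719  0.646 -0.258]
 [ 0.607 -0.764 -0.221]
 [-0.34   0.002 -0.941]]
F [ 0.75 -0.5  -0.77]
turn tool [ 0.0032 -0.0027  0.0028] deg 0.2872682983660948 rows 0.04012127072152162
shift tool [ 0.8 -1.1 -0. ] rows 0.032265857150657815
shift in target axes [ 0.8 -1.1 -0. ]
```

```bash
python3 - <<'E'
from h import *
plan(None,[.4547,-.348,.04])
s,M=st();print(M.T@(np.array([.5543,-.2645,.04])-np.array([.4547,-.348,.04]))*1000)
E
```

```text
t 4.88 q [-1.42   0.533  1.659  0.959  1.775 -0.786] tcp [ 0.4001 -0.3713  0.2002] w 0.0854
axes(cols)
 [[ 0.719  0.646 -0.258]
 [ 0.607 -0.764 -0.221]
 [-0.34   0.002 -0.941]]
F [ 0.75 -0.5  -0.77]
shift tool [107.8  17.1 131.5] rows 4.097437477033079
t 4.88 q [-1.42   0.533  1.659  0.959  1.775 -0.786] tcp [ 0.4001 -0.3713  0.2002] w 0.0854
axes(cols)
 [[ 0.719  0.646 -0.258]
 [ 0.607 -0.764 -0.221]
 [-0.34   0.002 -0.941]]
F [ 0.75 -0.5  -0.77]
[122.24990905   0.53978721 -44.12571096]
```

Request:
step_arm([
  [1, [18, 3, 22], [0, 0, 0]],
  [1, [18, 3, 22], [0, 0, 0]],
  [1, [18, 3, 22], [0, 0, 0]],
  [1, [18, 3, 22], [0, 0, 0]],
  [1, [18, 2.5, 22], [0, 0, 0]],
  [1, [18, 2.5, 21.5], [0, 0, 0]],
  [1, [0, 0, 0], [0, 0, 0]],
])

```text
time: 5.47
tool_pos: [0.4544, -0.3429, 0.0345]
tcp_rot: [2.802, 1.033, -0.497]
ft_force: [-0.4, 0.7, 0.4]
gripper_width: 0.0853
```

```bash
python3 - <<'E'
from h import *
plan(None,[.5543,-.2645,.04])
for n,o,sz,k in(("top",(340,170),(160,150),3.75),("side",(180,230),(220,170),3.2)):
    im=vision.capture(n)["img"][:,:,::-1];a=cv2.convertScaleAbs(im[o[1]:o[1]+sz[1],o[0]:o[0]+sz[0]],alpha=1.8)
    cv2.imwrite(f"pics/g1{n}.png",cv2.resize(a,None,fx=k,fy=k,interpolation=cv2.INTER_CUBIC))
E
```

```text
t 5.47 q [-1.316  0.829  1.633  1.007  1.564 -0.963] tcp [ 0.4544 -0.3429  0.0345] w 0.0853
axes(cols)
 [[ 0.714  0.648 -0.264]
 [ 0.611 -0.761 -0.217]
 [-0.341 -0.006 -0.94 ]]
F [-0.37  0.72  0.36]
shift tool [117.4   5.1 -48.5] rows 3.048101746927022
```

View pics/g1top.png

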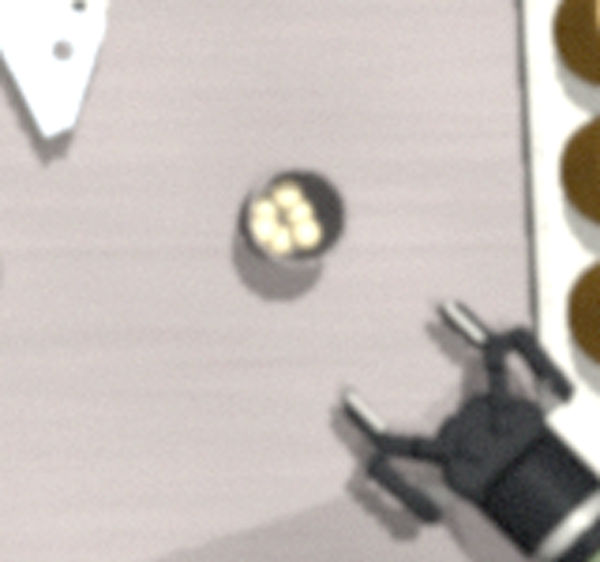

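View pics/g1side.png

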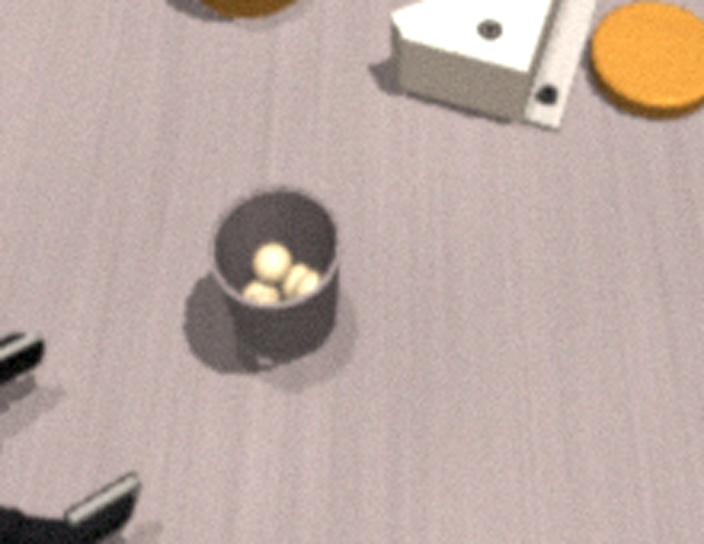

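```bash
python3 - <<'E'
from h import *
c=vision.capture("top")
T=lambda u,v:(u/3.75+340,v/3.75+170)
a=back(c,T(447,306),.05);b=back(c,T(349,393),.05);print(a,b,(a+b)/2,np.linalg.norm(a-b))
C=back(c,T(294,216),.08);print(C)
s,M=st();print(M.T@((a+b)/2-s["tool_pos"]), M.T@(np.array([.537,-.279,.048])-s["tool_pos"]))
E
```

```text
[ 0.47432101 -0.38919893  0.05      ] [ 0.41505394 -0.3183318   0.05      ] [ 0.44468747 -0.35376537  0.05      ] 0.09238363539905521
[ 0.53696636 -0.27827755  0.08      ]
t 5.62 q [-1.318  0.82   1.629  1.009  1.568 -0.962] tcp [ 0.4548 -0.3474  0.0402] w 0.0853
axes(cols)
 [[ 0.717  0.647 -0.259]
 [ 0.607 -0.763 -0.224]
 [-0.342  0.004 -0.94 ]]
F [-0.38 -0.71 -0.42]
[-0.01444784 -0.00167507 -0.00517281] [ 0.09782233  0.0009976  -0.04395075]
```

Request:
step_arm([
  [1, [24.5, 0.2, -8.8], [0, 0, 0]],
  [1, [24.5, 0.2, -8.8], [0, 0, 0]],
  [1, [24.5, 0.2, -8.8], [0, 0, 0]],
  [1, [24.5, 0.2, -8.8], [0, 0, 0]],
  [1, [24.5, 0.2, -8.8], [0, 0, 0]],
  [1, [0, 0, 0], [0, 0, 0]],
  [1, [0, 0, 0], [0, 0, 0]],
])

```text
time: 6.2
tool_pos: [0.5554, -0.2638, 0.041]
tcp_rot: [2.792, 1.025, -0.491]
ft_force: [-1.0, 0.3, -0.1]
gripper_width: 0.0854
```

```bash
cat > look.py <<'E'
from h import *
import sys
tag=sys.argv[1]
for n,o,sz,k in(("top",(290,130),(190,150),3.3),("side",(190,170),(220,190),3.0)):
    im=vision.capture(n)["img"][:,:,::-1];a=cv2.convertScaleAbs(im[o[1]:o[1]+sz[1],o[0]:o[0]+sz[0]],alpha=1.8)
    cv2.imwrite(f"pics/{tag}{n}.png",cv2.resize(a,None,fx=k,fy=k,interpolation=cv2.INTER_CUBIC))
st()
E
python3 look.py g2
```

```text
t 6.3 q [-1.102  0.794  1.69   1.176  1.43  -0.933] tcp [ 0.5547 -0.2653  0.0404] w 0.0855
axes(cols)
 [[ 0.718  0.646 -0.258]
 [ 0.605 -0.763 -0.226]
 [-0.344  0.006 -0.939]]
F [-1.13 -1.38 -0.92]
```

View pics/g2top.png

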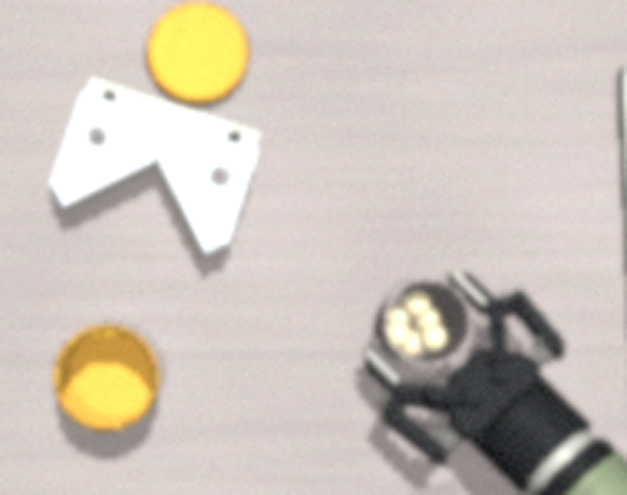

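The cup sits centred between the pads, at about (425,325) in the crop. I'll close now.

Request:
step_arm([
  [-1, [0, 0, 0], [0, 0, 0]],
  [-1, [0, 0, 0], [0, 0, 0]],
  [-1, [0, 0, 0], [0, 0, 0]],
  [-1, [0, 0, 0], [0, 0, 0]],
  [-1, [0, 0, 0], [0, 0, 0]],
  [-1, [0, 0, 0], [0, 0, 0]],
  [-1, [0, 0, 0], [0, 0, 0]],
  [-1, [0, 0, 0], [0, 0, 0]],
], force=50)

```text
time: 6.97
tool_pos: [0.5549, -0.265, 0.04]
tcp_rot: [2.797, 1.022, -0.49]
ft_force: [-2.9, -3.3, 6.7]
gripper_width: 0.0638
```

```bash
python3 - <<'E'
from h import *
s,M=st();print("up in tool (mm/100)",M.T@[0,0,100])
E
```

```text
t 6.97 q [-1.102  0.795  1.69   1.178  1.431 -0.933] tcp [ 0.5549 -0.265   0.04  ] w 0.0638
axes(cols)
 [[ 0.719  0.645 -0.258]
 [ 0.605 -0.764 -0.224]
 [-0.342  0.005 -0.94 ]]
F [-2.88 -3.33  6.74]
up in tool (mm/100) [-34.15613978   0.46959016 -93.98477324]
```

Request:
step_arm([
  [-1, [-3.4, 0, -9.4], [0, 0, 0]],
  [-1, [-6.8, 0, -18.8], [0, 0, 0]],
  [-1, [-6.8, 0, -18.8], [0, 0, 0]],
  [-1, [0, 0, 0], [0, 0, 0]],
])

```text
time: 7.3
tool_pos: [0.5554, -0.2644, 0.0916]
tcp_rot: [2.793, 1.023, -0.491]
ft_force: [0.1, -1.4, -1.5]
gripper_width: 0.0637
```

```bash
python3 look.py l1
```

```text
t 7.4 q [-1.1    0.694  1.717  1.167  1.457 -0.863] tcp [ 0.5545 -0.2633  0.0886] w 0.0638
axes(cols)
 [[ 0.717  0.647 -0.261]
 [ 0.606 -0.762 -0.226]
 [-0.345  0.004 -0.939]]
F [-0.82  0.73 -2.  ]
```

View pics/l1side.png

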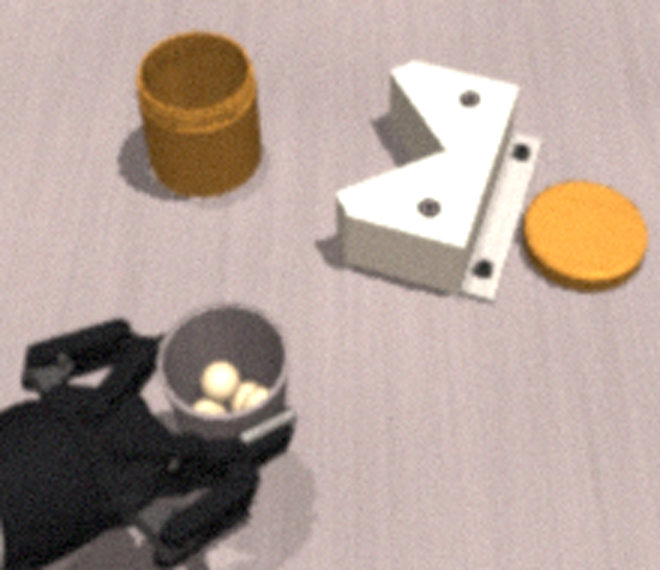

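```bash
cat > pour.py <<'E'
from h import *
M0=np.array([[.719,.645,-.258],[.605,-.764,-.224],[-.342,.005,-.94]])
b=M0.T@(np.array([.537,-.279,0])-np.array([.5549,-.265,.04]));ax=M0.T@np.array([0,0,1.]);print("base in tool",b,ax)
def geom(tcp,M):
    B=tcp+M@b;A=M@ax;c=B+.08*A
    dn=np.array([0,0,-1.]);e=dn-A*(A@dn);e/=np.linalg.norm(e) if np.linalg.norm(e)>1e-6 else 1
    return B,A,c,c+.034*e,c-.034*e
if __name__=="__main__":
    tin=np.array([.499,-.031])
    a=np.radians(75);p=np.radians(20)
    d=[np.cos(a)*np.cos(p),np.sin(a)*np.cos(p),-np.sin(p)];y=np.array([np.sin(a),-np.cos(a),0]);T0=axes(d,y)
    # choose tcp so lip at 125deg is 18mm toward cup from tin centre, z .103
    Mf=T0@R.from_rotvec([np.radians(125),0,0]).as_matrix()
    B,A,c,lip,hi=geom(np.zeros(3),Mf)
    h=A[:2]/np.linalg.norm(A[:2]);tgt=np.r_[tin-.018*h,.108]
    tcp=tgt-lip;print("tcp",tcp)
    for f in(0,30,60,80,90,100,110,125,140,155,170):
        M=T0@R.from_rotvec([np.radians(f),0,0]).as_matrix();B,A,c,lip,hi=geom(tcp,M)
        g=tcp-.026*M[:,0];lf=[g+s*.057*M[:,1] for s in(1,-1)];lo=min(lf,key=lambda q:q[2])
        h=A[:2]/max(np.linalg.norm(A[:2]),1e-9)
        print(f,"tilt",round(np.degrees(np.arccos(A[2])),1),"lip-tin",np.round((lip[:2]-tin)*1e3,1),"z",round(lip[2]*1e3,1),"hi",np.round((hi[:2]-tin)*1e3),"base",np.round(B*1e3),"fing",np.round((lo[:2]-tin)*1e3),round(lo[2]*1e3))
    plan(T0,tcp)
E
python3 pour.py
```

```text
base in tool [-0.0076601 -0.0010495  0.0453542] [-0.342  0.005 -0.94 ]
tcp [0.48194988 0.01614638 0.14286392]
0 tilt nan lip-tin [ 9.3 17.5] z 186.7 hi [-56.  33.] base [475.  -6. 103.] fing [32.  9.] 152
30 tilt 28.4 lip-tin [18.7  9.9] z 163.3 hi [-37.  31.] base [454.   2. 109.] fing [22.  1.] 125
60 tilt 56.3 lip-tin [17.4  5.5] z 141.1 hi [-16.  22.] base [440.  12. 125.] fing [-0. -0.] 105
80 tilt 74.6 lip-tin [11.  5.] z 127.5 hi [-5. 14.] base [436.  19. 139.] fing [-19.   2.] 99
90 tilt 83.6 lip-tin [6.5 5.7] z 121.7 hi [ 0. 10.] base [436.  21. 146.] fing [-28.   5.] 98
100 tilt 92.4 lip-tin [1.4 7.1] z 116.6 hi [4. 5.] base [438.  24. 154.] fing [-38.   8.] 99
110 tilt 100.9 lip-tin [-4.   9.1] z 112.4 hi [6. 1.] base [441.  26. 161.] fing [-47.  11.] 101
125 tilt 113.2 lip-tin [-11.9  13.5] z 108.0 hi [ 6. -7.] base [447.  28. 171.] fing [-59.  17.] 108
140 tilt 124.2 lip-tin [-18.6  19.2] z 105.6 hi [  1. -13.] base [456.  28. 179.] fing [-69.  23.] 117
155 tilt 133.3 lip-tin [-22.2  25.3] z 104.9 hi [ -8. -19.] base [466.  28. 185.] fing [-75.  29.] 129
170 tilt 138.9 lip-tin [-22.1  29.8] z 105.0 hi [-23. -21.] base [477.  26. 188.] fing [-78.  35.] 142
t 7.4 q [-1.1    0.694  1.717  1.167  1.457 -0.863] tcp [ 0.5545 -0.2633  0.0886] w 0.0638
axes(cols)
 [[ 0.717  0.647 -0.261]
 [ 0.606 -0.762 -0.226]
 [-0.345  0.004 -0.939]]
F [-0.82  0.73 -2.  ]
turn tool [-0.2045  0.0041 -0.5698] deg 34.68623660228795 rows 4.8444464528335125
shift tool [  98.7 -259.8  -95.2] rows 7.045096568734984
shift in target axes [ 217.4 -142.4 -136.9]pour.py:21: RuntimeWarning: invalid value encountered in arccos
  print(f,"tilt",round(np.degrees(np.arccos(A[2])),1),"lip-tin",np.round((lip[:2]-tin)*1e3,1),"z",round(lip[2]*1e3,1),"hi",np.round((hi[:2]-tin)*1e3),"base",np.round(B*1e3),"fing",np.round((lo[:2]-tin)*1e3),round(lo[2]*1e3))
```

```bash
cat > pour2.py <<'E'
from pour import *
tin=np.array([.499,-.031]);a=np.radians(75);p=np.radians(20)
d=[np.cos(a)*np.cos(p),np.sin(a)*np.cos(p),-np.sin(p)];y=np.array([np.sin(a),-np.cos(a),0]);T0=axes(d,y)
def Mf(f):return T0@R.from_rotvec([np.radians(f),0,0]).as_matrix()
def pose(f,back=.020,z=.100):
    M=Mf(f);B,A,c,lip,hi=geom(np.zeros(3),M);h=A[:2]/np.linalg.norm(A[:2])
    return np.r_[tin-back*h,z]-lip
if __name__=="__main__":
    np.set_printoptions(suppress=True)
    for f in range(80,150,10):
        t=pose(f);M=Mf(f);g=t-.026*M[:,0];lo=min([g+s*.047*M[:,1] for s in(1,-1)],key=lambda q:q[2]);B,A,c,lip,hi=geom(t,M)
        print(f,np.round(t*1e3,1),"A",np.round(A,2),"lip",np.round((lip[:2]-tin)*1e3),"fing-tin",np.round((lo[:2]-tin)*1e3),round(lo[2]*1e3),
         "next shift in tool",np.round(M.T@(pose(f+10)-t)*1e3,1))
    s80=pose(80)+[0,0,.05];print("stand",s80);plan(T0,s80)
E
python3 pour2.py
```

```text
base in tool [-0.0076601 -0.0010495  0.0453542] [-0.342  0.005 -0.94 ]
80 [453.9  21.4 115.3] A [ 0.83 -0.5   0.27] lip [-17.  10.] fing-tin [-48.  11.] 81 next shift in tool [-0.6 -5.1 -5.8]
90 [458.9  21.6 121.2] A [ 0.82 -0.56  0.11] lip [-17.  11.] fing-tin [-51.  13.] 86 next shift in tool [-0.7 -5.1 -5.7]
100 [464.6  21.2 126.3] A [ 0.8  -0.61 -0.04] lip [-16.  12.] fing-tin [-53.  15.] 92 next shift in tool [-0.8 -5.2 -5.5]
110 [470.9  20.2 130.4] A [ 0.74 -0.65 -0.19] lip [-15.  13.] fing-tin [-54.  17.] 98 next shift in tool [-0.9 -5.2 -5.2]
120 [477.4  18.6 133.6] A [ 0.66 -0.68 -0.33] lip [-14.  14.] fing-tin [-54.  19.] 104 next shift in tool [-1.1 -5.1 -4.9]
130 [483.9  16.5 135.9] A [ 0.56 -0.7  -0.45] lip [-12.  16.] fing-tin [-54.  20.] 111 next shift in tool [-1.2 -5.  -4.4]
140 [490.   14.  137.2] A [ 0.43 -0.7  -0.56] lip [-10.  17.] fing-tin [-53.  21.] 118 next shift in tool [-1.4 -4.8 -3.8]
stand [0.45385292 0.02143494 0.16532814]
t 7.4 q [-1.1    0.694  1.717  1.167  1.457 -0.863] tcp [ 0.5545 -0.2633  0.0886] w 0.0638
axes(cols)
 [[ 0.717  0.647 -0.261]
 [ 0.606 -0.762 -0.226]
 [-0.345  0.004 -0.939]]
F [-0.82  0.73 -2.  ]
turn tool [-0.2045  0.0041 -0.5698] deg 34.68623660228795 rows 4.8444464528335125
shift tool [  74.  -281.9 -110.1] rows 7.472708050392638
shift in target axes [ 207.7 -170.9 -157.3]
```

```bash
sed -i 's/back=.020,z=.100/back=.026,z=.108/; s/pose(80)+/pose(85)+/; s/range(80,150,10)/range(85,155,10)/' pour2.py; python3 pour2.py; python3 - <<'E'
from h import *
s,M=st();print(M.T@[0,0,90])
E
```

```text
base in tool [-0.0076601 -0.0010495  0.0453542] [-0.342  0.005 -0.94 ]
85 [451.2  24.8 126.4] A [ 0.83 -0.53  0.19] lip [-22.  14.] fing-tin [-54.  16.] 91 next shift in tool [-0.4 -5.2 -5.8]
95 [456.8  25.  131.8] A [ 0.81 -0.58  0.04] lip [-21.  15.] fing-tin [-57.  18.] 97 next shift in tool [-0.4 -5.3 -5.7]
105 [463.   24.6 136.5] A [ 0.77 -0.63 -0.12] lip [-20.  16.] fing-tin [-58.  20.] 103 next shift in tool [-0.5 -5.4 -5.5]
115 [469.7  23.6 140.1] A [ 0.7  -0.66 -0.26] lip [-19.  18.] fing-tin [-59.  22.] 109 next shift in tool [-0.6 -5.4 -5.3]
125 [476.6  22.1 142.9] A [ 0.61 -0.69 -0.39] lip [-17.  19.] fing-tin [-58.  24.] 116 next shift in tool [-0.7 -5.5 -4.9]
135 [483.5  20.2 144.6] A [ 0.5  -0.7  -0.51] lip [-15.  21.] fing-tin [-57.  25.] 122 next shift in tool [-0.7 -5.5 -4.4]
145 [490.2  18.  145.6] A [ 0.37 -0.7  -0.61] lip [-12.  23.] fing-tin [-55.  26.] 129 next shift in tool [-0.8 -5.4 -3.7]
stand [0.45120232 0.02481402 0.1763551 ]
t 7.4 q [-1.1    0.694  1.717  1.167  1.457 -0.863] tcp [ 0.5545 -0.2633  0.0886] w 0.0638
axes(cols)
 [[ 0.717  0.647 -0.261]
 [ 0.606 -0.762 -0.226]
 [-0.345  0.004 -0.939]]
F [-0.82  0.73 -2.  ]
turn tool [-0.2045  0.0041 -0.5698] deg 34.68623660228795 rows 4.8444464528335125
shift tool [  70.4 -286.2 -120.5] rows 7.636037421789153
shift in target axes [ 206.4 -174.4 -168.5]
t 7.4 q [-1.1    0.694  1.717  1.167  1.457 -0.863] tcp [ 0.5545 -0.2633  0.0886] w 0.0638
axes(cols)
 [[ 0.717  0.647 -0.261]
 [ 0.606 -0.762 -0.226]
 [-0.345  0.004 -0.939]]
F [-0.82  0.73 -2.  ]
[-31.03667282   0.33765598 -84.47846429]
```

Request:
step_arm([
  [-1, [-10.3, 0, -28.2], [0, 0, 0]],
  [-1, [-10.3, 0, -28.2], [0, 0, 0]],
  [-1, [-10.3, 0, -28.2], [0, 0, 0]],
  [-1, [0, 0, 0], [-0.0341, 0.0007, -0.095]],
  [-1, [0, 0, 0], [-0.0341, 0.0007, -0.095]],
  [-1, [0, 0, 0], [-0.0341, 0.0007, -0.095]],
  [-1, [0, 0, 0], [-0.0341, 0.0007, -0.095]],
  [-1, [0, 0, 0], [-0.0341, 0.0007, -0.095]],
  [-1, [0, 0, 0], [-0.0341, 0.0007, -0.095]],
  [-1, [0, 0, 0], [0, 0, 0]],
])

```text
time: 8.23
tool_pos: [0.5561, -0.2629, 0.1763]
tcp_rot: [2.3, 1.771, -0.403]
ft_force: [0.2, 1.2, -0.6]
gripper_width: 0.0635
```

```bash
python3 pour2.py | tail -8
```

```text
axes(cols)
 [[ 0.24   0.967 -0.087]
 [ 0.909 -0.255 -0.329]
 [-0.34  -0.    -0.94 ]]
F [ 0.22  1.2  -0.58]
turn tool [ 0.0011 -0.0019  0.0035] deg 0.24014732855654627 rows 0.033540129686668474
shift tool [ 236.4 -174.9  -85.6] rows 7.3441272040666306
shift in target axes [ 235.6 -175.8  -85.9]
```

Request:
step_arm([
  [-1, [19.7, -14.6, -7.1], [0, 0, 0]],
  [-1, [19.7, -14.6, -7.1], [0, 0, 0]],
  [-1, [19.7, -14.6, -7.1], [0, 0, 0]],
  [-1, [19.7, -14.6, -7.1], [0, 0, 0]],
  [-1, [19.7, -14.6, -7.1], [0, 0, 0]],
  [-1, [19.7, -14.6, -7.1], [0, 0, 0]],
  [-1, [19.7, -14.6, -7.1], [0, 0, 0]],
  [-1, [19.7, -14.6, -7.1], [0, 0, 0]],
  [-1, [19.7, -14.6, -7.1], [0, 0, 0]],
  [-1, [19.7, -14.6, -7.1], [0, 0, 0]],
  [-1, [19.7, -14.6, -7.1], [0, 0, 0]],
  [-1, [19.7, -14.6, -7.1], [0, 0, 0]],
  [-1, [0, 0, 0], [0, 0, 0]],
])

```text
time: 9.32
tool_pos: [0.4458, 0.0304, 0.1773]
tcp_rot: [2.306, 1.776, -0.407]
ft_force: [-1.3, 0.2, -2.0]
gripper_width: 0.0636
```

```bash
python3 pour2.py | tail -8; python3 look.py p1
```

```text
axes(cols)
 [[ 0.239  0.966 -0.093]
 [ 0.911 -0.257 -0.324]
 [-0.337 -0.008 -0.942]]
F [-1.32  0.15 -1.97]
turn tool [-0.0065 -0.0057  0.0047] deg 0.5652501472857111 rows 0.07894555129688702
shift tool [-3.5  6.7  2.2] rows 0.1883562799596571
shift in target axes [-3.4  6.7  2.3]
t 9.42 q [-0.802  0.367  1.999  0.945  1.668 -0.92 ] tcp [0.4491 0.0264 0.1779] w 0.0639
axes(cols)
 [[ 0.244  0.966 -0.09 ]
 [ 0.909 -0.26  -0.327]
 [-0.339 -0.002 -0.941]]
F [ 0.21 -0.62 -2.04]
```

View pics/p1side.png

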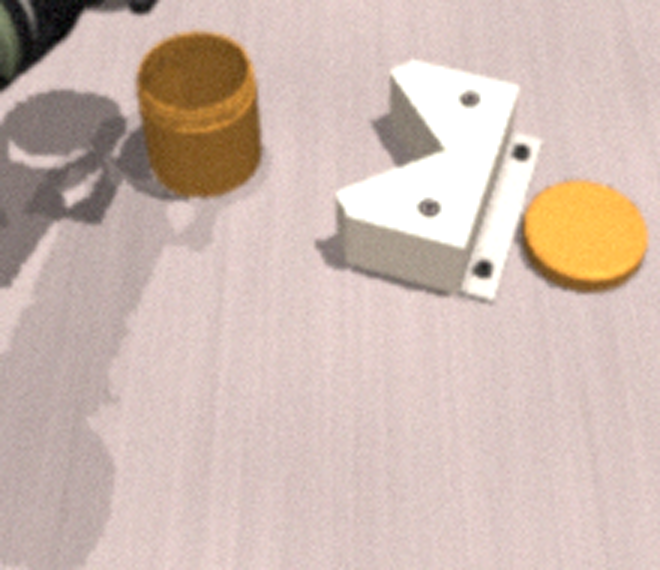

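View pics/p1top.png

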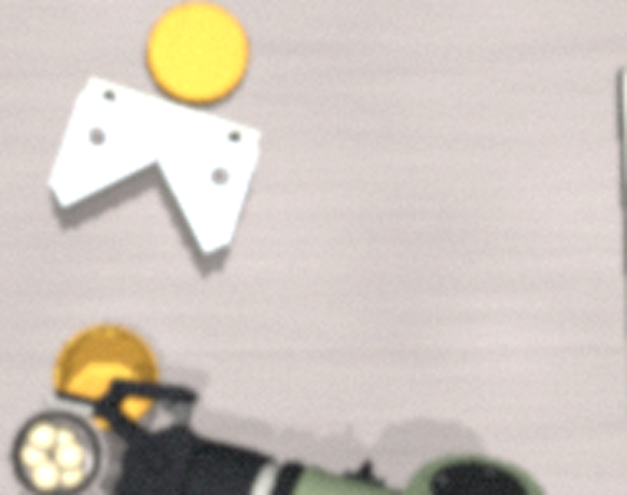

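Request:
step_arm([
  [-1, [0, 0, 0], [0.1, 0, 0]],
  [-1, [0, 0, 0], [0.1, 0, 0]],
  [-1, [0, 0, 0], [0.1, 0, 0]],
  [-1, [0, 0, 0], [0.1, 0, 0]],
  [-1, [0, 0, 0], [0.1, 0, 0]],
  [-1, [0, 0, 0], [0.1, 0, 0]],
  [-1, [0, 0, 0], [0.1, 0, 0]],
  [-1, [0, 0, 0], [0.1, 0, 0]],
  [-1, [0, 0, 0], [0.1, 0, 0]],
  [-1, [0, 0, 0], [0.1, 0, 0]],
  [-1, [0, 0, 0], [0.1, 0, 0]],
  [-1, [0, 0, 0], [0.1, 0, 0]],
  [-1, [0, 0, 0], [0.1, 0, 0]],
  [-1, [0, 0, 0], [0.1, 0, 0]],
  [-1, [0, 0, 0], [0, 0, 0]],
  [-1, [0, 0, 0], [0, 0, 0]],
])

```text
time: 10.75
tool_pos: [0.4508, 0.024, 0.1783]
tcp_rot: [-1.669, -0.927, 1.227]
ft_force: [0.3, 0.2, -1.1]
gripper_width: 0.0638
```

```bash
python3 - <<'E'
from pour2 import *
s,M=st();plan(Mf(85),pose(85)); B,A,c,lip,hi=geom(s["tool_pos"],M);print(A,lip)
E
python3 look.py p2
```

```text
base in tool [-0.0076601 -0.0010495  0.0453542] [-0.342  0.005 -0.94 ]
t 10.75 q [-0.804  0.368  1.993  0.945  1.669  0.477] tcp [0.4508 0.024  0.1783] w 0.0638
axes(cols)
 [[ 0.245  0.08  -0.966]
 [ 0.908 -0.369  0.2  ]
 [-0.34  -0.926 -0.163]]
F [ 0.26  0.16 -1.1 ]
t 10.75 q [-0.804  0.368  1.993  0.945  1.669  0.477] tcp [0.4508 0.024  0.1783] w 0.0638
axes(cols)
 [[ 0.245  0.08  -0.966]
 [ 0.908 -0.369  0.2  ]
 [-0.34  -0.926 -0.163]]
F [ 0.26  0.16 -1.1 ]
turn tool [ 0.0861 -0.0023  0.0014] deg 4.936703692884751 rows 0.6894837559894903
shift tool [18.5 47.8  8.2] rows 1.2450754406011217
shift in target axes [18.6 48.3  4. ]
[ 0.82464201 -0.50035943  0.26494339] [ 0.47866071 -0.01822281  0.16286772]
t 10.85 q [-0.803  0.368  1.994  0.945  1.669  0.478] tcp [0.4506 0.0243 0.1784] w 0.0635
axes(cols)
 [[ 0.245  0.079 -0.966]
 [ 0.908 -0.368  0.2  ]
 [-0.34  -0.926 -0.162]]
F [-0.47  0.1  -1.61]
```

View pics/p2top.png

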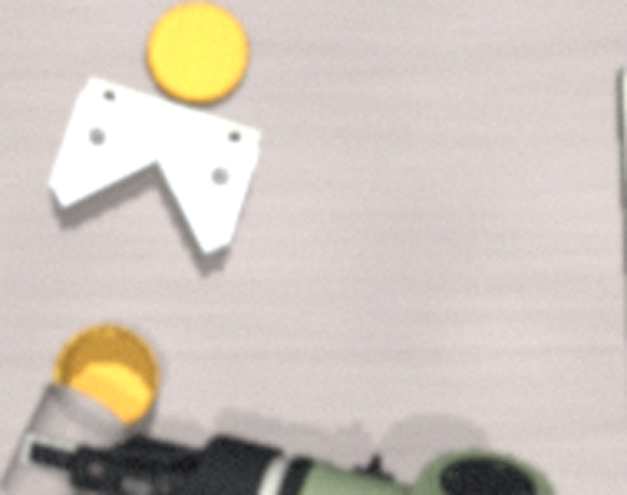

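Request:
step_arm([
  [-1, [4.4, 11.2, 1.9], [0, 0, 0]],
  [-1, [4.4, 11.2, 1.9], [0, 0, 0]],
  [-1, [4.4, 11.2, 1.9], [0, 0, 0]],
  [-1, [4.4, 11.2, 1.9], [0, 0, 0]],
  [-1, [0, 0, 0], [0, 0, 0]],
])

```text
time: 11.27
tool_pos: [0.4501, 0.0263, 0.1283]
tcp_rot: [-1.664, -0.927, 1.229]
ft_force: [-1.0, 0.0, -2.3]
gripper_width: 0.0637
```

```bash
python3 - <<'E'
from pour2 import *
s,M=st();plan(Mf(95),pose(95)); B,A,c,lip,hi=geom(s["tool_pos"],M);print(A,lip)
E
python3 look.py p3
```

```text
base in tool [-0.0076601 -0.0010495  0.0453542] [-0.342  0.005 -0.94 ]
t 11.27 q [-0.8    0.482  1.99   0.94   1.604  0.393] tcp [0.4501 0.0263 0.1283] w 0.0637
axes(cols)
 [[ 0.243  0.076 -0.967]
 [ 0.909 -0.367  0.199]
 [-0.339 -0.927 -0.158]]
F [-0.96  0.04 -2.27]
t 11.27 q [-0.8    0.482  1.99   0.94   1.604  0.393] tcp [0.4501 0.0263 0.1283] w 0.0637
axes(cols)
 [[ 0.243  0.076 -0.967]
 [ 0.909 -0.367  0.199]
 [-0.339 -0.927 -0.158]]
F [-0.96  0.04 -2.27]
turn tool [0.2566 0.0003 0.0029] deg 14.70443478195855 rows 2.053692008653429
shift tool [-0.8 -2.3 -7.3] rows 0.18402112342560584
shift in target axes [-0.8 -4.  -6.5]
[ 0.82624566 -0.50015161  0.26029885] [ 0.47799729 -0.01577742  0.11267972]
t 11.37 q [-0.8    0.48   1.989  0.942  1.606  0.394] tcp [0.4508 0.026  0.1299] w 0.0638
axes(cols)
 [[ 0.244  0.078 -0.967]
 [ 0.909 -0.367  0.2  ]
 [-0.339 -0.927 -0.16 ]]
F [-0.22  0.66 -1.12]
```

View pics/p3top.png

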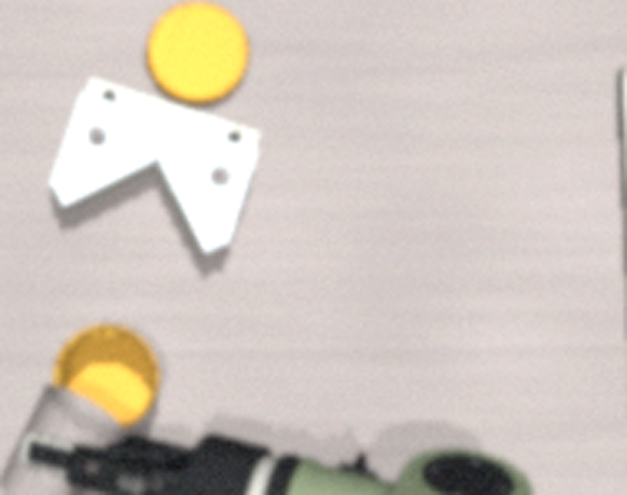

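View pics/p3side.png

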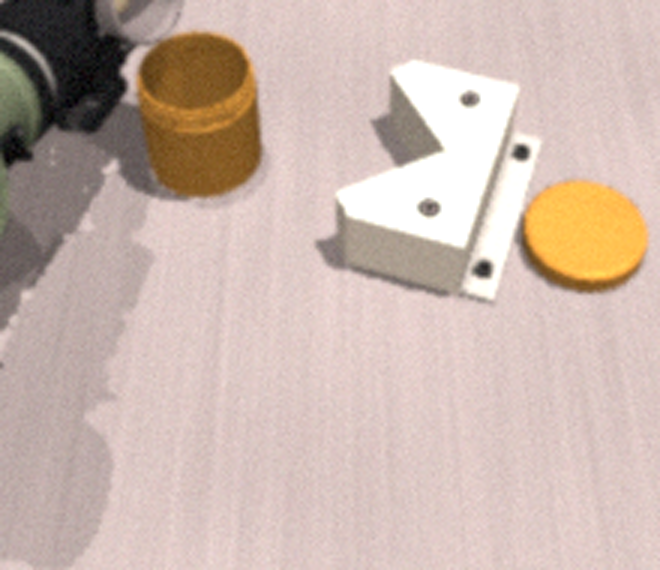

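Request:
step_arm([
  [-1, [-0.2, -0.6, -1.8], [0.064, 0, 0]],
  [-1, [-0.2, -0.6, -1.8], [0.064, 0, 0]],
  [-1, [-0.2, -0.6, -1.8], [0.064, 0, 0]],
  [-1, [-0.2, -0.6, -1.8], [0.064, 0, 0]],
  [-1, [-0.1, -1.5, -1.6], [0.05, 0, 0]],
  [-1, [-0.1, -1.5, -1.6], [0.05, 0, 0]],
  [-1, [-0.1, -1.5, -1.6], [0.05, 0, 0]],
  [-1, [-0.1, -1.5, -1.6], [0.05, 0, 0]],
  [-1, [-0.1, -1.5, -1.6], [0.05, 0, 0]],
  [-1, [-0.1, -1.5, -1.6], [0.05, 0, 0]],
  [-1, [-0.1, -1.5, -1.6], [0.05, 0, 0]],
  [-1, [0, 0, 0], [0, 0, 0]],
])

```text
time: 12.37
tool_pos: [0.4716, 0.0223, 0.1413]
tcp_rot: [-1.181, -0.481, 1.34]
ft_force: [0.0, 0.4, -0.6]
gripper_width: 0.064
```

```bash
python3 - <<'E'
from pour2 import *
s,M=st();plan(Mf(125),pose(125)); B,A,c,lip,hi=geom(s["tool_pos"],M);print(A,lip)
E
python3 look.py p4
```

```text
base in tool [-0.0076601 -0.0010495  0.0453542] [-0.342  0.005 -0.94 ]
t 12.37 q [-0.774  0.477  1.946  0.964  1.617  1.045] tcp [0.4716 0.0223 0.1413] w 0.064
axes(cols)
 [[ 0.245 -0.485 -0.84 ]
 [ 0.908 -0.189  0.374]
 [-0.34  -0.854  0.394]]
F [ 0.04  0.41 -0.64]
t 12.37 q [-0.774  0.477  1.946  0.964  1.617  1.045] tcp [0.4716 0.0223 0.1413] w 0.064
axes(cols)
 [[ 0.245 -0.485 -0.84 ]
 [ 0.908 -0.189  0.374]
 [-0.34  -0.854  0.394]]
F [ 0.04  0.41 -0.64]
turn tool [ 1.78e-01 -1.00e-04  2.30e-03] deg 10.201626785125606 rows 1.4248082102130735
shift tool [ 0.6 -3.7 -3.7] rows 0.12575406057698976
shift in target axes [ 0.5 -4.3 -2.9]
[ 0.70320964 -0.66283676 -0.2583266 ] [ 0.48205213 -0.01450413  0.1091898 ]
t 12.47 q [-0.774  0.478  1.947  0.963  1.617  1.043] tcp [0.4711 0.0226 0.1409] w 0.0638
axes(cols)
 [[ 0.244 -0.484 -0.84 ]
 [ 0.908 -0.19   0.373]
 [-0.34  -0.854  0.393]]
F [-0.11  0.39 -0.36]
```

View pics/p4top.png

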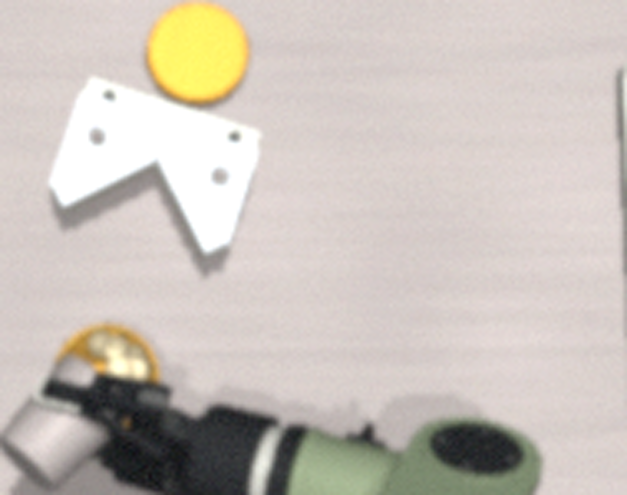

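View pics/p4side.png

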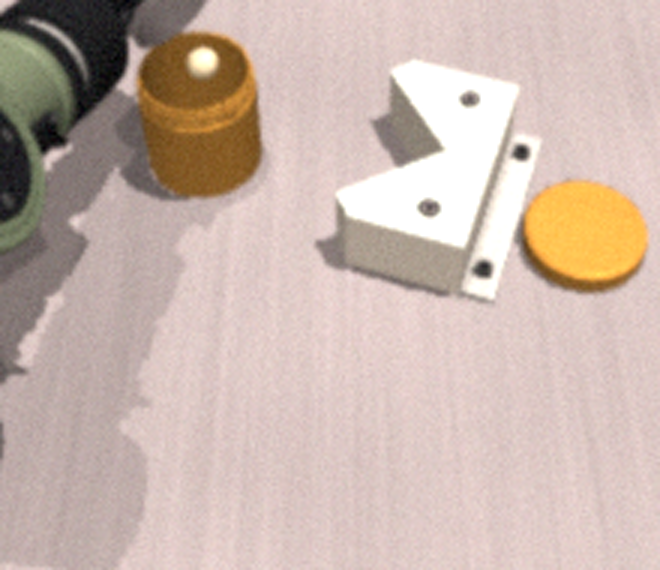

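Request:
step_arm([
  [-1, [-0.2, -2.2, -2.0], [0.07, 0, 0]],
  [-1, [-0.2, -2.2, -2.0], [0.07, 0, 0]],
  [-1, [-0.2, -2.2, -2.0], [0.07, 0, 0]],
  [-1, [-0.2, -2.2, -2.0], [0.07, 0, 0]],
  [-1, [-0.2, -2.2, -1.8], [0.07, 0, 0]],
  [-1, [-0.2, -2.2, -1.6], [0.07, 0, 0]],
  [-1, [-0.2, -2.2, -1.6], [0.07, 0, 0]],
  [-1, [0, 0, 0], [0, 0, 0]],
  [-1, [0, 0, 0], [0, 0, 0]],
  [-1, [0, 0, 0], [0, 0, 0]],
])

```text
time: 13.3
tool_pos: [0.4896, 0.018, 0.1451]
tcp_rot: [-0.774, -0.136, 1.359]
ft_force: [-0.3, -0.0, -1.3]
gripper_width: 0.064
```

```bash
python3 - <<'E'
from pour2 import *
s,M=st();print(M.T@np.array([-60,40,60])); B,A,c,lip,hi=geom(s["tool_pos"],M);print(A,lip,B)
E
python3 look.py p5
```

```text
base in tool [-0.0076601 -0.0010495  0.0453542] [-0.342  0.005 -0.94 ]
t 13.3 q [-0.754  0.493  1.903  0.98   1.622  1.564] tcp [0.4896 0.018  0.1451] w 0.064
axes(cols)
 [[ 0.244 -0.823 -0.513]
 [ 0.908  0.008  0.418]
 [-0.34  -0.568  0.75 ]]
F [-0.35 -0.   -1.34]
[ 1.3394775  15.66503452 92.48141702]
[ 0.39466237 -0.70349275 -0.5915476 ] [ 0.48709475 -0.00871732  0.10761029] [0.46536516 0.03001607 0.18234294]
t 13.4 q [-0.754  0.493  1.903  0.98   1.622  1.565] tcp [0.4896 0.0181 0.1451] w 0.0637
axes(cols)
 [[ 0.244 -0.824 -0.512]
 [ 0.908  0.009  0.418]
 [-0.34  -0.567  0.75 ]]
F [ 0.27  0.98 -1.41]
```

View pics/p5top.png

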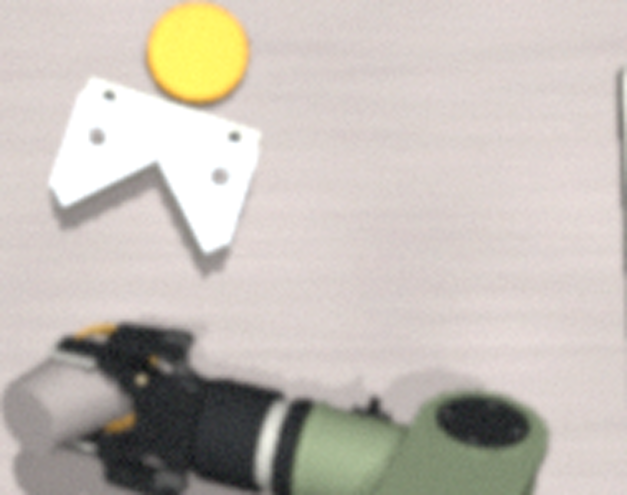

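Request:
step_arm([
  [-1, [0.3, 4, 23], [0, 0, 0]],
  [-1, [0.3, 4, 23], [0, 0, 0]],
  [-1, [0.3, 4, 23], [0, 0, 0]],
  [-1, [0.3, 4, 23], [0, 0, 0]],
  [-1, [0, 0, 0], [0, 0, 0]],
])

```text
time: 13.82
tool_pos: [0.4277, 0.0595, 0.2062]
tcp_rot: [-0.772, -0.137, 1.361]
ft_force: [0.9, 0.1, -1.1]
gripper_width: 0.0638
```

```bash
python3 look.py p6
```

```text
t 13.92 q [-0.783  0.25   2.076  0.963  1.677  1.611] tcp [0.4299 0.0576 0.2048] w 0.0637
axes(cols)
 [[ 0.245 -0.823 -0.512]
 [ 0.908  0.009  0.419]
 [-0.341 -0.568  0.75 ]]
F [ 0.39  0.82 -0.65]
```

View pics/p6top.png

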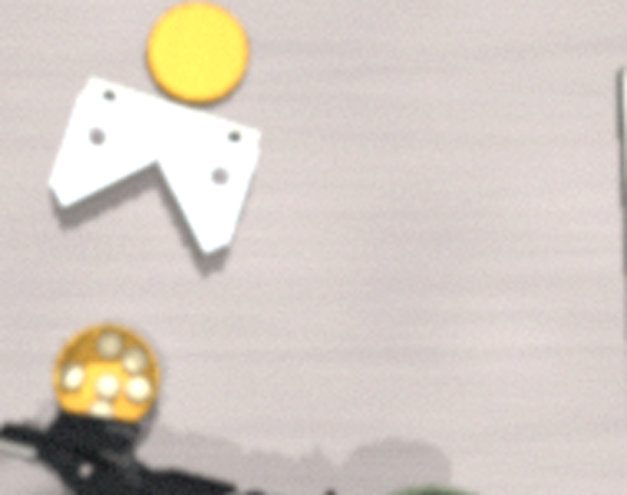

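View pics/p6side.png

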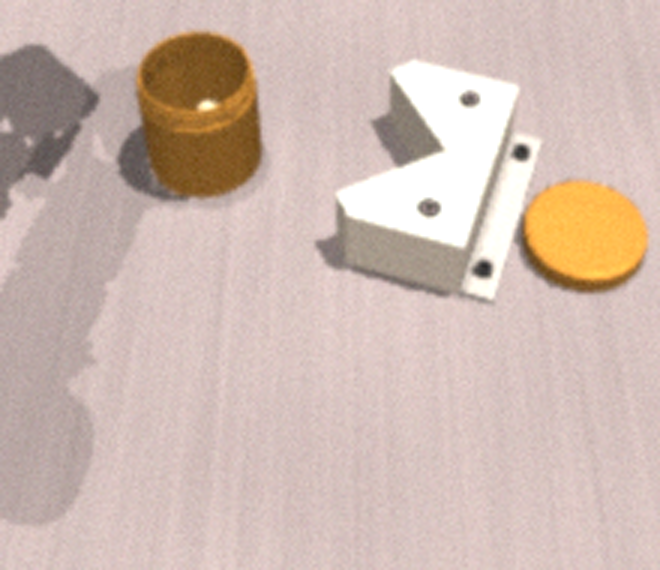

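Request:
step_arm([
  [-1, [0, 0, 0], [-0.122, 0, 0]],
  [-1, [0, 0, 0], [-0.122, 0, 0]],
  [-1, [0, 0, 0], [-0.122, 0, 0]],
  [-1, [0, 0, 0], [-0.122, 0, 0]],
  [-1, [0, 0, 0], [-0.122, 0, 0]],
  [-1, [0, 0, 0], [-0.122, 0, 0]],
  [-1, [0, 0, 0], [-0.122, 0, 0]],
  [-1, [0, 0, 0], [-0.122, 0, 0]],
  [-1, [0, 0, 0], [-0.122, 0, 0]],
  [-1, [0, 0, 0], [-0.122, 0, 0]],
  [-1, [0, 0, 0], [-0.122, 0, 0]],
  [-1, [0, 0, 0], [-0.122, 0, 0]],
  [-1, [0, 0, 0], [-0.122, 0, 0]],
  [-1, [0, 0, 0], [-0.122, 0, 0]],
  [-1, [0, 0, 0], [-0.122, 0, 0]],
  [-1, [0, 0, 0], [-0.122, 0, 0]],
  [-1, [0, 0, 0], [-0.122, 0, 0]],
  [-1, [0, 0, 0], [-0.122, 0, 0]],
  [-1, [0, 0, 0], [-0.122, 0, 0]],
  [-1, [0, 0, 0], [-0.122, 0, 0]],
])

```text
time: 15.58
tool_pos: [0.4307, 0.057, 0.2039]
tcp_rot: [2.337, 1.776, -0.452]
ft_force: [-0.6, -1.1, -1.6]
gripper_width: 0.0639
```

```bash
cat > place.py <<'E'
from pour import *
a=np.radians(60);p=np.radians(20)
d=[np.cos(a)*np.cos(p),np.sin(a)*np.cos(p),-np.sin(p)];y=np.array([np.sin(a),-np.cos(a),0]);T=axes(d,y)
T=T  # tool axes when cup upright
tcp=np.array([.50,-.22,0])-T@b
if __name__=="__main__":
    print("tcp",tcp);s,M=st();print("A now",M@ax);plan(T,tcp+[0,0,.13])
E
python3 place.py
```

```text
base in tool [-0.0076601 -0.0010495  0.0453542] [-0.342  0.005 -0.94 ]
tcp [ 0.51226399 -0.20085715  0.0399991 ]
t 15.58 q [-0.783  0.255  2.074  0.963  1.677 -0.835] tcp [0.4307 0.057  0.2039] w 0.0639
axes(cols)
 [[ 0.244  0.96  -0.136]
 [ 0.908 -0.276 -0.315]
 [-0.34  -0.046 -0.939]]
F [-0.58 -1.13 -1.6 ]
A now [ 0.04897525 -0.01589977  0.99896828]
t 15.58 q [-0.783  0.255  2.074  0.963  1.677 -0.835] tcp [0.4307 0.057  0.2039] w 0.0639
axes(cols)
 [[ 0.244  0.96  -0.136]
 [ 0.908 -0.276 -0.315]
 [-0.34  -0.046 -0.939]]
F [-0.58 -1.13 -1.6 ]
turn tool [0.0398 0.0038 0.2452] deg 14.234901536430892 rows 1.9881147397249848
shift tool [-202.7  151.   102. ] rows 6.536208218814019
shift in target axes [-159.9  199.6   94.3]
```

Request:
step_arm([
  [-1, [-20.3, 15.1, 10.2], [0, 0, 0]],
  [-1, [-20.3, 15.1, 10.2], [0, 0, 0]],
  [-1, [-20.3, 15.1, 10.2], [0, 0, 0]],
  [-1, [-20.3, 15.1, 10.2], [0, 0, 0]],
  [-1, [-20.3, 15.1, 10.2], [0, 0, 0]],
  [-1, [-20.3, 15.1, 10.2], [0, 0, 0]],
  [-1, [-20.3, 15.1, 10.2], [0, 0, 0]],
  [-1, [-20.3, 15.1, 10.2], [0, 0, 0]],
  [-1, [-20.3, 15.1, 10.2], [0, 0, 0]],
  [-1, [-20.3, 15.1, 10.2], [0, 0, 0]],
  [-1, [0, 0, 0], [0.0133, 0.0013, 0.0817]],
  [-1, [0, 0, 0], [0.0133, 0.0013, 0.0817]],
  [-1, [0, 0, 0], [0.0133, 0.0013, 0.0817]],
  [-1, [0, 0, 0], [0, 0, 0]],
])

```text
time: 16.75
tool_pos: [0.5092, -0.1997, 0.168]
tcp_rot: [2.55, 1.468, -0.456]
ft_force: [-0.8, 0.8, -2.6]
gripper_width: 0.0635
```

```bash
sed -i 's/\[0,0,.13\]/[0,0,.01]/' place.py; python3 place.py;python3 look.py c1
```

```text
base in tool [-0.0076601 -0.0010495  0.0453542] [-0.342  0.005 -0.94 ]
tcp [ 0.51226399 -0.20085715  0.0399991 ]
t 16.75 q [-1.051  0.576  1.679  0.965  1.723 -0.815] tcp [ 0.5092 -0.1997  0.168 ] w 0.0635
axes(cols)
 [[ 0.47   0.864 -0.18 ]
 [ 0.814 -0.504 -0.29 ]
 [-0.341 -0.011 -0.94 ]]
F [-0.76  0.82 -2.58]
A now [ 0.0129674  -0.00856533  1.00017373]
t 16.75 q [-1.051  0.576  1.679  0.965  1.723 -0.815] tcp [ 0.5092 -0.1997  0.168 ] w 0.0635
axes(cols)
 [[ 0.47   0.864 -0.18 ]
 [ 0.814 -0.504 -0.29 ]
 [-0.341 -0.011 -0.94 ]]
F [-0.76  0.82 -2.58]
turn tool [-0.0114 -0.001  -0.0005] deg 0.6541066308226612 rows 0.0913556746959024
shift tool [ 40.7   4.4 110.7] rows 2.8309817613376898
shift in target axes [ 40.8   3.2 110.7]
t 16.85 q [-1.049  0.576  1.673  0.964  1.724 -0.814] tcp [ 0.5108 -0.2008  0.1692] w 0.0633
axes(cols)
 [[ 0.469  0.865 -0.177]
 [ 0.814 -0.501 -0.293]
 [-0.343 -0.007 -0.939]]
F [-0.03  0.02 -0.58]
```

View pics/c1side.png

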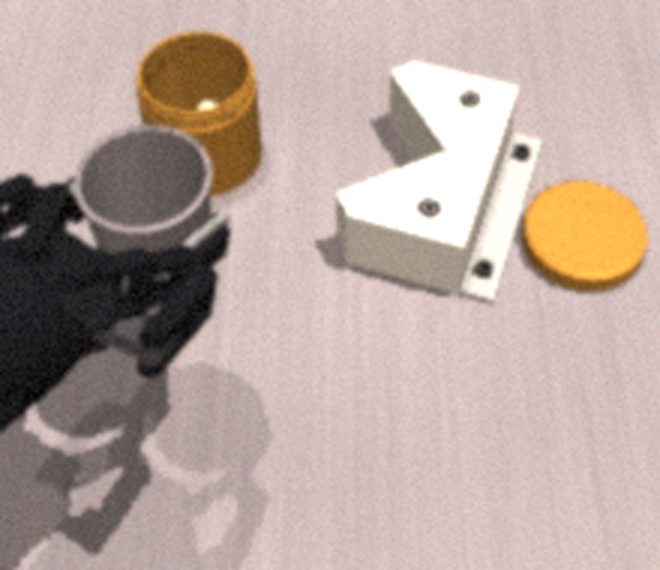

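View pics/c1top.png

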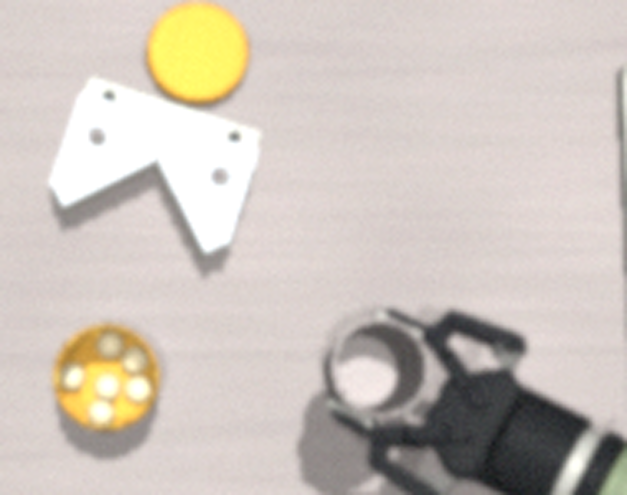

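Request:
step_arm([
  [-1, [6.8, 0.7, 18.4], [-0.004, 0, 0]],
  [-1, [6.8, 0.7, 18.4], [-0.004, 0, 0]],
  [-1, [6.8, 0.7, 18.4], [-0.003, 0, 0]],
  [-1, [6.8, 0.7, 18.4], [0, 0, 0]],
  [-1, [6.8, 0.7, 18.4], [0, 0, 0]],
  [-1, [6.8, 0.7, 18.4], [0, 0, 0]],
  [-1, [0, 0, 0], [0, 0, 0]],
  [-1, [1, 0, 2.8], [0, 0, 0]],
  [-1, [0.7, 0, 1.9], [0, 0, 0]],
  [-1, [0.7, 0, 1.9], [0, 0, 0]],
  [-1, [0, 0, 0], [0, 0, 0]],
])

```text
time: 17.77
tool_pos: [0.5153, -0.2028, 0.0458]
tcp_rot: [2.534, 1.466, -0.445]
ft_force: [0.9, 0.0, -0.5]
gripper_width: 0.0635
```

```bash
python3 place.py
```

```text
base in tool [-0.0076601 -0.0010495  0.0453542] [-0.342  0.005 -0.94 ]
tcp [ 0.51226399 -0.20085715  0.0399991 ]
t 17.77 q [-1.044  0.811  1.625  0.953  1.612 -0.98 ] tcp [ 0.5153 -0.2028  0.0458] w 0.0635
axes(cols)
 [[ 0.469  0.867 -0.166]
 [ 0.813 -0.498 -0.301]
 [-0.344  0.006 -0.939]]
F [ 0.85  0.01 -0.5 ]
A now [-3.80821713e-05  2.50494612e-03  1.00029132e+00]
t 17.77 q [-1.044  0.811  1.625  0.953  1.612 -0.98 ] tcp [ 0.5153 -0.2028  0.0458] w 0.0635
axes(cols)
 [[ 0.469  0.867 -0.166]
 [ 0.813 -0.498 -0.301]
 [-0.344  0.006 -0.939]]
F [ 0.85  0.01 -0.5 ]
turn tool [0.0068 0.002  0.0004] deg 0.4082611046009426 rows 0.057019707346500366
shift tool [-1.2 -3.6 -4. ] rows 0.13210581147509662
shift in target axes [-1.2 -3.6 -4. ]
```

Request:
step_arm([
  [-1, [0.5, 0, 1.4], [0, 0, 0]],
  [-1, [0.5, 0, 1.4], [0, 0, 0]],
  [-1, [0.3, 0, 0.9], [0, 0, 0]],
  [-1, [0, 0, 0], [0, 0, 0]],
])

```text
time: 18.1
tool_pos: [0.5148, -0.2024, 0.0414]
tcp_rot: [2.536, 1.466, -0.445]
ft_force: [0.2, -0.1, -1.2]
gripper_width: 0.0636
```

Request:
step_arm([
  [-1, [0.3, 0, 0.9], [0, 0, 0]],
  [-1, [0, 0, 0], [0, 0, 0]],
])

```text
time: 18.27
tool_pos: [0.5148, -0.2024, 0.0403]
tcp_rot: [2.536, 1.466, -0.445]
ft_force: [0.1, 0.6, -0.9]
gripper_width: 0.0638
```

Request:
step_arm([
  [-1, [0.3, 0, 0.9], [0, 0, 0]],
  [-1, [0, 0, 0], [0, 0, 0]],
])

```text
time: 18.43
tool_pos: [0.5149, -0.2025, 0.0398]
tcp_rot: [2.536, 1.467, -0.444]
ft_force: [-1.0, -0.8, 1.6]
gripper_width: 0.0637
```

Request:
step_arm([
  [-1, [0.3, 0, 0.7], [0, 0, 0]],
  [-1, [0, 0, 0], [0, 0, 0]],
])

```text
time: 18.6
tool_pos: [0.5149, -0.2025, 0.0398]
tcp_rot: [2.536, 1.467, -0.442]
ft_force: [-1.4, -1.3, 5.1]
gripper_width: 0.0638
```

Request:
step_arm([
  [1, [0, 0, 0], [0, 0, 0]],
  [1, [0, 0, 0], [0, 0, 0]],
  [1, [0, 0, 0], [0, 0, 0]],
  [1, [0, 0, 0], [0, 0, 0]],
  [1, [0, 0, 0], [0, 0, 0]],
  [1, [0, 0, 0], [0, 0, 0]],
  [1, [-5, 0, 1.8], [0, 0, 0]],
  [1, [-10, 0, 3.6], [0, 0, 0]],
  [1, [0, 0, 0], [0, 0, 0]],
])

```text
time: 19.35
tool_pos: [0.5067, -0.2185, 0.0387]
tcp_rot: [2.536, 1.463, -0.446]
ft_force: [-0.4, -0.9, -0.8]
gripper_width: 0.0854
```

```bash
python3 look.py c2
```

```text
t 19.45 q [-1.069  0.832  1.606  0.935  1.624 -0.989] tcp [ 0.5069 -0.2174  0.0388] w 0.0853
axes(cols)
 [[ 0.47   0.866 -0.167]
 [ 0.813 -0.499 -0.3  ]
 [-0.344  0.005 -0.939]]
F [ 0.6  -0.11 -1.32]
```

View pics/c2side.png

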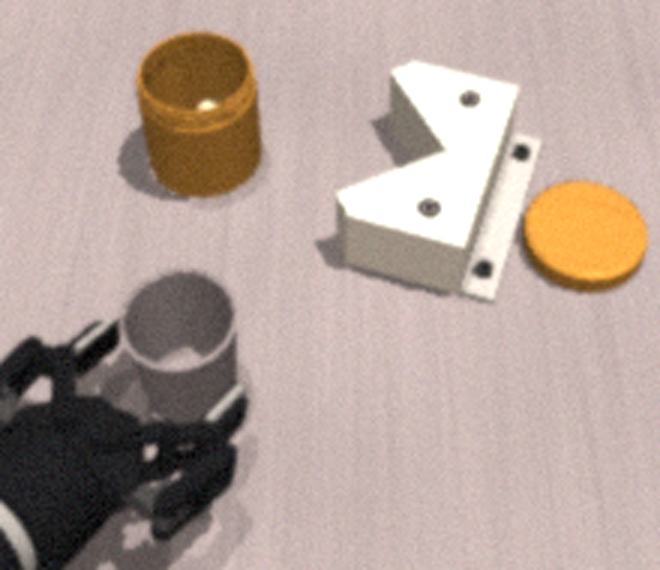

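View pics/c2top.png

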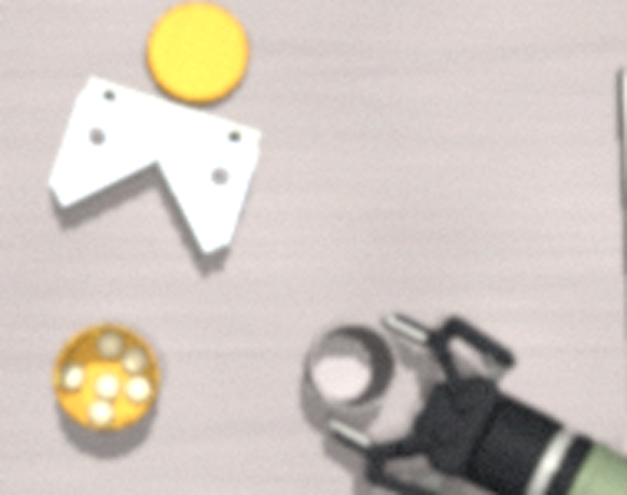

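Request:
step_arm([
  [1, [-23.5, 0, 8.5], [0, 0, 0]],
  [1, [-23.5, 0, 8.5], [0, 0, 0]],
  [1, [-23.5, 0, 8.5], [0, 0, 0]],
  [1, [-20, 0, -20], [0, 0, 0]],
  [1, [-14, 0, -35], [0, 0, 0]],
  [1, [-14, 0, -35], [0, 0, 0]],
  [1, [-14, 0, -35], [0, 0, 0]],
  [1, [-14, 0, -35], [0, 0, 0]],
  [1, [-14, 0, -35], [0, 0, 0]],
  [1, [0, 0, 0], [0, 0, 0]],
])

```text
time: 20.28
tool_pos: [0.4612, -0.2986, 0.2606]
tcp_rot: [2.525, 1.457, -0.441]
ft_force: [0.9, -1.2, 0.7]
gripper_width: 0.0851
```

```bash
cat > push.py <<'E'
from h import *
tin=np.array([.499,-.031]);o=np.array([.6165,-.0538]);u=(o-tin)/np.linalg.norm(o-tin);az=np.arctan2(u[1],u[0])
def T(pitch,sgn=1,az=az):
    d=[np.cos(az)*np.sin(pitch),np.sin(az)*np.sin(pitch),-np.cos(pitch)];return axes(d,sgn*np.array([-np.sin(az),np.cos(az),0]))
E
python3 - <<'E'
from push import *
print(u,az)
plan(T(np.radians(30),1),[.42,-.02,.25]);plan(T(np.radians(30),-1))
E
python3 look.py c3
```

```text
[ 0.98168924 -0.19048949] -0.1916607382369464
t 20.28 q [-1.194  0.518  1.515  0.912  1.942 -0.734] tcp [ 0.4612 -0.2986  0.2606] w 0.0851
axes(cols)
 [[ 0.472  0.867 -0.159]
 [ 0.81  -0.498 -0.31 ]
 [-0.348  0.018 -0.937]]
F [ 0.89 -1.24  0.66]
turn tool [-1.9489 -1.1222 -0.7158] deg 135.21928576046145 rows 18.8853751062097
shift tool [ 209.9 -174.5  -70. ] rows 6.757365405430643
shift in target axes [-37.6 265.6 -86.3]
t 20.28 q [-1.194  0.518  1.515  0.912  1.942 -0.734] tcp [ 0.4612 -0.2986  0.2606] w 0.0851
axes(cols)
 [[ 0.472  0.867 -0.159]
 [ 0.81  -0.498 -0.31 ]
 [-0.348  0.018 -0.937]]
F [ 0.89 -1.24  0.66]
turn tool [ 0.8282 -0.6098  0.9559] deg 80.44748994396124 rows 11.235682953067213
t 20.38 q [-1.194  0.525  1.521  0.908  1.938 -0.736] tcp [ 0.4601 -0.2967  0.2546] w 0.0857
axes(cols)
 [[ 0.47   0.867 -0.166]
 [ 0.812 -0.498 -0.304]
 [-0.346  0.008 -0.938]]
F [-0.37  0.52 -0.06]
```

View pics/c3side.png

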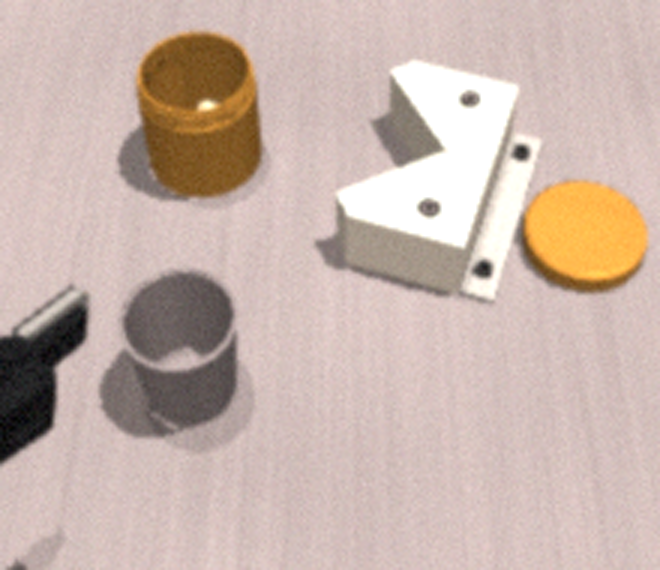

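Request:
step_arm([
  [-0.06, [0, 0, 0], [0.069, -0.0508, 0.0797]],
  [-0.06, [0, 0, 0], [0.069, -0.0508, 0.0797]],
  [-0.06, [0, 0, 0], [0.069, -0.0508, 0.0797]],
  [-0.06, [0, 0, 0], [0.069, -0.0508, 0.0797]],
  [-0.06, [0, 0, 0], [0.069, -0.0508, 0.0797]],
  [-0.06, [0, 0, 0], [0.069, -0.0508, 0.0797]],
  [-0.06, [0, 0, 0], [0.069, -0.0508, 0.0797]],
  [-0.06, [0, 0, 0], [0.069, -0.0508, 0.0797]],
  [-0.06, [0, 0, 0], [0.069, -0.0508, 0.0797]],
  [-0.06, [0, 0, 0], [0.069, -0.0508, 0.0797]],
  [-0.06, [0, 0, 0], [0.069, -0.0508, 0.0797]],
  [-0.06, [0, 0, 0], [0.069, -0.0508, 0.0797]],
  [-0.06, [0, 0, 0], [0, 0, 0]],
])

```text
time: 21.47
tool_pos: [0.4607, -0.2931, 0.2522]
tcp_rot: [-2.62, 0.227, 1.525]
ft_force: [-0.2, 0.7, 0.8]
gripper_width: 0.0398
```

```bash
python3 - <<'E'
from push import *
p=np.r_[tin-.085*u,.10];print(p);plan(T(np.radians(30),-1),p)
E
```

```text
[ 0.41555641 -0.01480839  0.1       ]
t 21.47 q [-0.932 -0.146  1.947  0.423  0.998  0.652] tcp [ 0.4607 -0.2931  0.2522] w 0.0398
axes(cols)
 [[ 0.487 -0.179 -0.855]
 [-0.077 -0.984  0.162]
 [-0.87  -0.013 -0.493]]
F [-0.18  0.68  0.83]
turn tool [0.0039 0.0082 0.0169] deg 1.0997181917612802 rows 0.15359192622364248
shift tool [  88.9 -263.8  158.6] rows 7.683983822898951
shift in target axes [  83.2 -264.6  160.4]
```

Request:
step_arm([
  [-0.06, [-4.8, -29.5, 9.3], [0.004, 0.008, 0.017]],
  [-0.06, [-4.8, -29.5, 9.3], [0, 0, 0]],
  [-0.06, [-4.8, -29.5, 9.3], [0, 0, 0]],
  [-0.06, [-4.8, -29.5, 9.3], [0, 0, 0]],
  [-0.06, [-4.8, -29.5, 9.3], [0, 0, 0]],
  [-0.06, [-4.8, -29.5, 9.3], [0, 0, 0]],
  [-0.06, [-4.8, -29.5, 9.3], [0, 0, 0]],
  [-0.06, [-4.8, -29.5, 9.3], [0, 0, 0]],
  [-0.06, [-4.8, -29.5, 9.3], [0, 0, 0]],
  [-0.06, [0, 0, 0], [0, 0, 0]],
])

```text
time: 22.3
tool_pos: [0.4165, -0.0113, 0.2456]
tcp_rot: [-2.628, 0.239, 1.526]
ft_force: [-1.2, -0.3, 0.3]
gripper_width: 0.0401
```

```bash
python3 - <<'E'
from push import *
p=np.r_[tin-.075*u,.02];print(p);plan(T(np.radians(30),-1),p)
E
```

```text
[ 0.42537331 -0.01671329  0.02      ]
t 22.3 q [-0.271 -0.548  2.234  0.057  0.94   1.461] tcp [ 0.4165 -0.0113  0.2456] w 0.0401
axes(cols)
 [[ 0.488 -0.181 -0.854]
 [-0.088 -0.983  0.159]
 [-0.869 -0.002 -0.496]]
F [-1.19 -0.28  0.31]
turn tool [0.0069 0.0052 0.0066] deg 0.6234542430913953 rows 0.08707461495689878
shift tool [200.8   4.3 103.4] rows 5.416205126408828
shift in target axes [200.3   3.6 104.4]
```

Request:
step_arm([
  [-0.06, [20, 0.4, 10.4], [0.007, 0.005, 0.007]],
  [-0.06, [20, 0.4, 10.4], [0, 0, 0]],
  [-0.06, [20, 0.4, 10.4], [0, 0, 0]],
  [-0.06, [20, 0.4, 10.4], [0, 0, 0]],
  [-0.06, [20, 0.4, 10.4], [0, 0, 0]],
  [-0.06, [20, 0.4, 10.4], [0, 0, 0]],
  [-0.06, [20, 0.4, 10.4], [0, 0, 0]],
  [-0.06, [20, 0.4, 10.4], [0, 0, 0]],
  [-0.06, [0, 0, 0], [0, 0, 0]],
])

```text
time: 23.05
tool_pos: [0.4209, -0.0221, 0.0615]
tcp_rot: [-2.614, 0.27, 1.528]
ft_force: [0.2, 0.0, -0.3]
gripper_width: 0.0401
```

```bash
python3 - <<'E'
from push import *
p=np.r_[tin-.075*u,.02];print(p);plan(T(np.radians(30),-1),p)
E
```

```text
[ 0.42537331 -0.01671329  0.02      ]
t 23.05 q [-0.289 -0.139  2.418  0.115  0.353  1.388] tcp [ 0.4209 -0.0221  0.0615] w 0.0401
axes(cols)
 [[ 0.48  -0.203 -0.853]
 [-0.101 -0.979  0.176]
 [-0.871  0.002 -0.491]]
F [ 0.15  0.03 -0.32]
turn tool [-0.0106  0.0104 -0.0081] deg 0.970151968546464 rows 0.1354960849925229
shift tool [37.8 -6.3 17.5] rows 1.0093594863532416
shift in target axes [37.6 -6.2 17.8]
```

```bash
python3 - <<'E'
from push import *
p=np.r_[tin-.075*u,.02];plan(T(np.radians(18),-1),p)
E
```

```text
t 23.05 q [-0.289 -0.139  2.418  0.115  0.353  1.388] tcp [ 0.4209 -0.0221  0.0615] w 0.0401
axes(cols)
 [[ 0.48  -0.203 -0.853]
 [-0.101 -0.979  0.176]
 [-0.871  0.002 -0.491]]
F [ 0.15  0.03 -0.32]
turn tool [-0.0114 -0.199  -0.0069] deg 11.428656343651268 rows 1.5961810535825793
shift tool [37.8 -6.3 17.5] rows 1.0093594863532416
shift in target axes [40.5 -6.2  9.6]
```

Request:
step_arm([
  [-0.06, [0, 0, 0], [-0.006, -0.1, -0.003]],
  [-0.06, [0, 0, 0], [-0.005, -0.099, -0.003]],
  [-0.06, [13.5, -2.1, 3.2], [0, 0, 0]],
  [-0.06, [13.5, -2.1, 3.2], [0, 0, 0]],
  [-0.06, [13.5, -2.1, 3.2], [0, 0, 0]],
  [-0.06, [0, 0, 0], [0, 0, 0]],
])

```text
time: 23.55
tool_pos: [0.4299, -0.0173, 0.0252]
tcp_rot: [-2.454, 0.237, 1.763]
ft_force: [-0.8, 0.2, -0.3]
gripper_width: 0.0403
```

```bash
python3 - <<'E'
from push import *
p=np.r_[tin-.075*u,.02];plan(T(np.radians(18),-1),p)
E
python3 look.py h1
```

```text
t 23.55 q [-0.257  0.049  2.282  0.042  0.487  1.472] tcp [ 0.4299 -0.0173  0.0252] w 0.0403
axes(cols)
 [[ 0.313 -0.191 -0.931]
 [-0.062 -0.982  0.18 ]
 [-0.948  0.001 -0.319]]
F [-0.75  0.24 -0.28]
turn tool [ 0.0003 -0.0104 -0.0012] deg 0.5974001457105123 rows 0.08343577454057434
shift tool [3.5 0.3 5.9] rows 0.16482277054818148
shift in target axes [3.5 0.3 5.9]
t 23.65 q [-0.256  0.046  2.281  0.041  0.487  1.473] tcp [ 0.4313 -0.0176  0.027 ] w 0.0401
axes(cols)
 [[ 0.317 -0.191 -0.929]
 [-0.063 -0.982  0.18 ]
 [-0.946  0.001 -0.323]]
F [-0.31 -0.59 -0.62]
```

View pics/h1side.png

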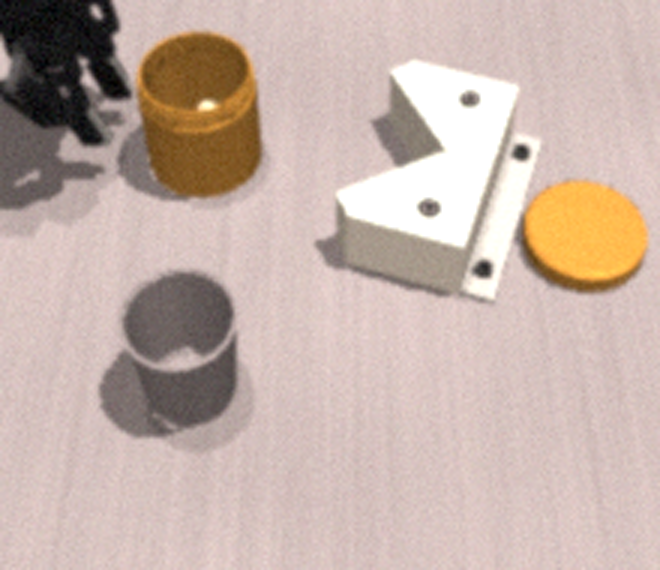

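View pics/h1top.png

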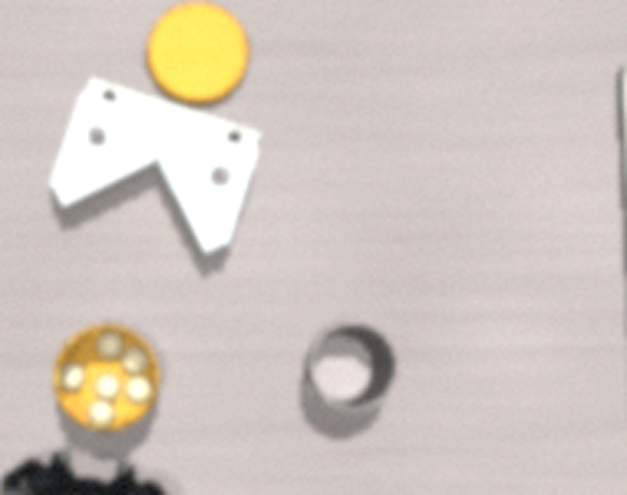

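```bash
python3 - <<'E'
from push import *
s,M=st();print("u 10mm",M.T@np.r_[u,0]*10,"down 10",M.T@[0,0,-10]);print("along",(s["tool_pos"][:2]-tin)@u,"lat",(s["tool_pos"][:2]-tin)@[-u[1],u[0]])
E
```

```text
t 23.65 q [-0.256  0.046  2.281  0.041  0.487  1.473] tcp [ 0.4313 -0.0176  0.027 ] w 0.0401
axes(cols)
 [[ 0.317 -0.191 -0.929]
 [-0.063 -0.982  0.18 ]
 [-0.946  0.001 -0.323]]
F [-0.31 -0.59 -0.62]
u 10mm [ 3.22799675e+00 -4.17035666e-03 -9.46467218e+00] down 10 [ 9.46466068 -0.0147804   3.22799934]
along -0.06902621298858257 lat 0.00024225081169506832
```

Request:
step_arm([
  [-0.06, [4.7, 0, 1.6], [0, 0, 0]],
  [-0.06, [1.3, 0, -3.8], [0, 0, 0]],
  [-0.06, [1.3, 0, -3.8], [0, 0, 0]],
  [-0.06, [1.3, 0, -3.8], [0, 0, 0]],
  [-0.06, [1.3, 0, -3.8], [0, 0, 0]],
  [-0.06, [0.7, 0, -1.9], [0, 0, 0]],
  [-0.06, [0.7, 0, -1.9], [0, 0, 0]],
  [-0.06, [0.7, 0, -1.9], [0, 0, 0]],
  [-0.06, [0.7, 0, -1.9], [0, 0, 0]],
  [-0.06, [0.7, 0, -1.9], [0, 0, 0]],
  [-0.06, [0.7, 0, -1.9], [0, 0, 0]],
  [-0.06, [0.7, 0, -1.9], [0, 0, 0]],
  [-0.06, [0.7, 0, -1.9], [0, 0, 0]],
  [-0.06, [1, 0, -2.9], [0, 0, 0]],
  [-0.06, [1, 0, -2.9], [0, 0, 0]],
  [-0.06, [1, 0, -2.9], [0, 0, 0]],
  [-0.06, [1, 0, -2.9], [0, 0, 0]],
  [-0.06, [1, 0, -2.9], [0, 0, 0]],
  [-0.06, [0, 0, 0], [0, 0, 0]],
])

```text
time: 25.23
tool_pos: [0.4797, -0.0266, 0.0222]
tcp_rot: [-2.46, 0.239, 1.755]
ft_force: [0.3, -0.3, 0.1]
gripper_width: 0.0403
```

```bash
python3 - <<'E'
from push import *
s,M=st();print("along",(s["tool_pos"][:2]-tin)@u)
E
python3 look.py h2
```

```text
t 25.23 q [-0.247  0.155  2.173  0.035  0.483  1.488] tcp [ 0.4797 -0.0266  0.0222] w 0.0403
axes(cols)
 [[ 0.32  -0.191 -0.928]
 [-0.064 -0.982  0.18 ]
 [-0.945  0.002 -0.326]]
F [ 0.29 -0.29  0.13]
along -0.019823499695648613
t 25.33 q [-0.247  0.154  2.174  0.035  0.483  1.488] tcp [ 0.4792 -0.0265  0.0221] w 0.0399
axes(cols)
 [[ 0.319 -0.191 -0.928]
 [-0.064 -0.982  0.18 ]
 [-0.945  0.002 -0.326]]
F [-0.94  0.68  0.01]
```

View pics/h2side.png

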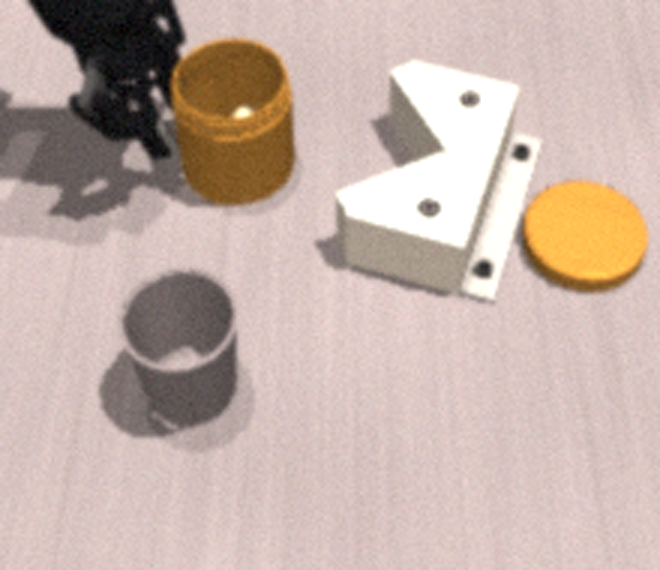

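View pics/h2top.png

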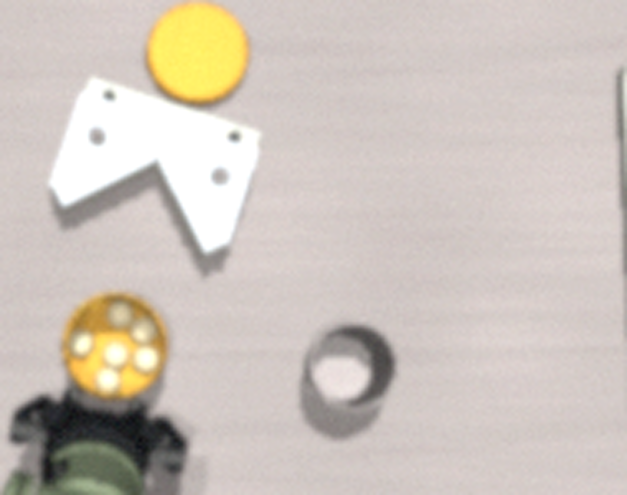

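Request:
step_arm([
  [-0.06, [0.5, 0, -1.4], [0, 0, 0]],
  [-0.06, [1, 0, -2.8], [0, 0, 0]],
  [-0.06, [1, 0, -2.8], [0, 0, 0]],
  [-0.06, [1, 0, -2.8], [0, 0, 0]],
  [-0.06, [1, 0, -2.8], [0, 0, 0]],
  [-0.06, [1, 0, -2.8], [0, 0, 0]],
  [-0.06, [1, 0, -2.8], [0, 0, 0]],
  [-0.06, [1, 0, -2.8], [0, 0, 0]],
  [-0.06, [1, 0, -2.8], [0, 0, 0]],
  [-0.06, [1, 0, -2.8], [0, 0, 0]],
  [-0.06, [1, 0, -2.8], [0, 0, 0]],
  [-0.06, [1, 0, -2.8], [0, 0, 0]],
  [-0.06, [1, 0, -2.8], [0, 0, 0]],
  [-0.06, [0, 0, 0], [0, 0, 0]],
  [-0.06, [-4, 0, 11.3], [0, 0, 0]],
  [-0.06, [-4, 0, 11.3], [0, 0, 0]],
  [-0.06, [0, 0, 0], [0, 0, 0]],
])

```text
time: 26.75
tool_pos: [0.4891, -0.0282, 0.0206]
tcp_rot: [-2.456, 0.238, 1.76]
ft_force: [-0.6, -0.1, -0.7]
gripper_width: 0.04
```

```bash
cat > meas.py <<'E'
from push import *
import sys
tag=sys.argv[1]
# overlay predicted tin ring candidates
off=(290,130);k=3.6;sz=(170,160)
c=vision.capture("top");a=cv2.convertScaleAbs(c["img"][off[1]:off[1]+sz[1],off[0]:off[0]+sz[0],::-1],alpha=1.6)
a=cv2.resize(a,None,fx=k,fy=k,interpolation=cv2.INTER_CUBIC)
if len(sys.argv)>3: draw(a,c,ring(float(sys.argv[2]),float(sys.argv[3]),.09,.0395),(255,0,0),np.array(off),k)
draw(a,c,ring(*o,.09,.0395),(0,0,255),np.array(off),k)
cv2.imwrite(f"pics/m{tag}.png",a)
s,M=st();plan(T(np.radians(33),-1))
print("along",(s["tool_pos"][:2]-tin)@u, "lat",(s["tool_pos"][:2]-tin)@[-u[1],u[0]])
E
python3 meas.py 1 .559 -.0427
```

```text
t 26.8 q [-0.245  0.178  2.146  0.033  0.488  1.491] tcp [ 0.4906 -0.0286  0.0212] w 0.0399
axes(cols)
 [[ 0.318 -0.191 -0.929]
 [-0.063 -0.982  0.18 ]
 [-0.946  0.001 -0.324]]
F [ 0.75 -0.38  0.27]
t 26.8 q [-0.245  0.178  2.146  0.033  0.488  1.491] tcp [ 0.4906 -0.0286  0.0212] w 0.0399
axes(cols)
 [[ 0.318 -0.191 -0.929]
 [-0.063 -0.982  0.18 ]
 [-0.946  0.001 -0.324]]
F [ 0.75 -0.38  0.27]
turn tool [ 2.000e-04  2.461e-01 -1.500e-03] deg 14.098354013528182 rows 1.9690438566380142
along -0.008674961911013926 lat 0.00077676812937872
```

View pics/m1.png

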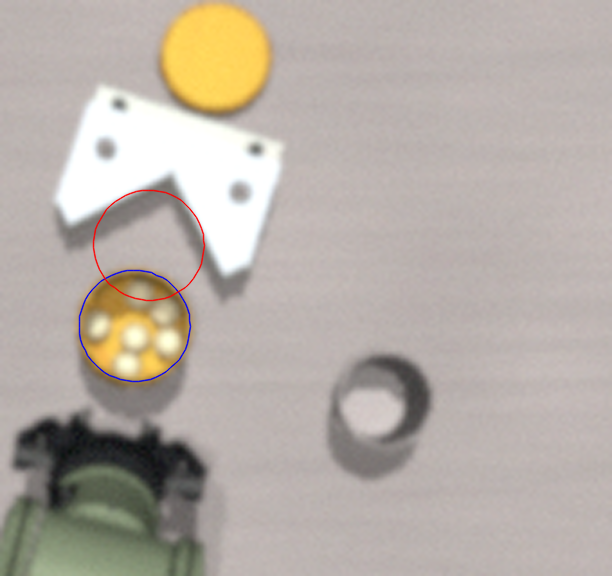

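Request:
step_arm([
  [-0.06, [0, 0, 0], [0, 0.082, 0]],
  [-0.06, [0, 0, 0], [0, 0.082, 0]],
  [-0.06, [0, 0, 0], [0, 0.082, -0.001]],
  [-0.06, [0, 0, 0], [0, 0, 0]],
])

```text
time: 27.13
tool_pos: [0.4881, -0.0271, 0.019]
tcp_rot: [-2.66, 0.254, 1.465]
ft_force: [-1.1, 0.2, -1.1]
gripper_width: 0.0406
```

```bash
python3 - <<'E'
from push import *
s,M=st();print("u 10mm",M.T@np.r_[u,0]*10,"down",M.T@[0,0,-10])
E
```

```text
t 27.13 q [-0.257  0.149  2.308  0.298  0.127  1.221] tcp [ 0.4881 -0.0271  0.019 ] w 0.0406
axes(cols)
 [[ 0.525 -0.19  -0.829]
 [-0.1   -0.982  0.162]
 [-0.845 -0.002 -0.535]]
F [-1.06  0.24 -1.08]
u 10mm [ 5.34544858e+00  1.77824236e-03 -8.45140085e+00] down [8.45137338 0.02445683 5.34543635]
```

Request:
step_arm([
  [-0.06, [0.8, 0, -1.3], [0, 0, 0]],
  [-0.06, [1.1, 0, -1.7], [0, 0, 0]],
  [-0.06, [1.6, 0, -2.5], [0, 0, 0]],
  [-0.06, [1.6, 0, -2.5], [0, 0, 0]],
  [-0.06, [1.6, 0, -2.5], [0, 0, 0]],
  [-0.06, [1.6, 0, -2.5], [0, 0, 0]],
  [-0.06, [0, 0, 0], [0, 0, 0]],
])

```text
time: 27.72
tool_pos: [0.5085, -0.0315, 0.0222]
tcp_rot: [-2.667, 0.254, 1.457]
ft_force: [-0.5, -0.2, 0.2]
gripper_width: 0.0401
```

```bash
python3 meas.py 2 .559 -.0427
```

```text
t 27.77 q [-0.254  0.175  2.266  0.264  0.136  1.256] tcp [ 0.5078 -0.0313  0.0219] w 0.0399
axes(cols)
 [[ 0.53  -0.189 -0.827]
 [-0.101 -0.982  0.16 ]
 [-0.842 -0.001 -0.539]]
F [-0.21 -0.19  0.02]
t 27.77 q [-0.254  0.175  2.266  0.264  0.136  1.256] tcp [ 0.5078 -0.0313  0.0219] w 0.0399
axes(cols)
 [[ 0.53  -0.189 -0.827]
 [-0.101 -0.982  0.16 ]
 [-0.842 -0.001 -0.539]]
F [-0.21 -0.19  0.02]
turn tool [0.0006 0.0063 0.0017] deg 0.3777409839027005 rows 0.05275712065680174
along 0.008703663481345979 lat 0.0014021584357651524
```

Request:
step_arm([
  [-0.06, [1.1, 0.1, -1.7], [0, 0, 0]],
  [-0.06, [1.1, 0.1, -1.7], [0, 0, 0]],
  [-0.06, [1.1, 0.1, -1.7], [0, 0, 0]],
  [-0.06, [1.1, 0.1, -1.7], [0, 0, 0]],
  [-0.06, [1.6, 0.1, -2.5], [0, 0, 0]],
  [-0.06, [1.6, 0.1, -2.5], [0, 0, 0]],
  [-0.06, [1.6, 0.1, -2.5], [0, 0, 0]],
  [-0.06, [1.6, 0.1, -2.5], [0, 0, 0]],
  [-0.06, [1.6, 0.1, -2.5], [0, 0, 0]],
  [-0.06, [1.6, 0.1, -2.5], [0, 0, 0]],
  [-0.06, [1.6, 0.1, -2.5], [0, 0, 0]],
  [-0.06, [1.6, 0.1, -2.5], [0, 0, 0]],
  [-0.06, [1.6, 0.1, -2.5], [0, 0, 0]],
  [-0.06, [1.6, 0.1, -2.5], [0, 0, 0]],
  [-0.06, [1.6, 0, -2.5], [0, 0, 0]],
  [-0.06, [1.6, 0, -2.5], [0, 0, 0]],
  [-0.06, [1.6, 0, -2.5], [0, 0, 0]],
  [-0.06, [1.1, 0, -1.7], [0, 0, 0]],
  [-0.06, [0, 0, 0], [0, 0, 0]],
])

```text
time: 29.35
tool_pos: [0.5553, -0.0419, 0.0218]
tcp_rot: [-2.666, 0.254, 1.458]
ft_force: [-0.5, -0.2, -0.2]
gripper_width: 0.0401
```

```bash
python3 meas.py 3 .599 -.0505
```

```text
t 29.4 q [-0.25   0.256  2.156  0.202  0.164  1.322] tcp [ 0.5551 -0.0418  0.0218] w 0.0403
axes(cols)
 [[ 0.53  -0.189 -0.827]
 [-0.101 -0.982  0.16 ]
 [-0.842 -0.001 -0.539]]
F [-0.68 -1.45  0.18]
t 29.4 q [-0.25   0.256  2.156  0.202  0.164  1.322] tcp [ 0.5551 -0.0418  0.0218] w 0.0403
axes(cols)
 [[ 0.53  -0.189 -0.827]
 [-0.101 -0.982  0.16 ]
 [-0.842 -0.001 -0.539]]
F [-0.68 -1.45  0.18]
turn tool [0.0005 0.0062 0.0016] deg 0.3664320781079434 rows 0.051177664540215564
along 0.05717525800415939 lat 5.3598148307892935e-05
```

View pics/m3.png

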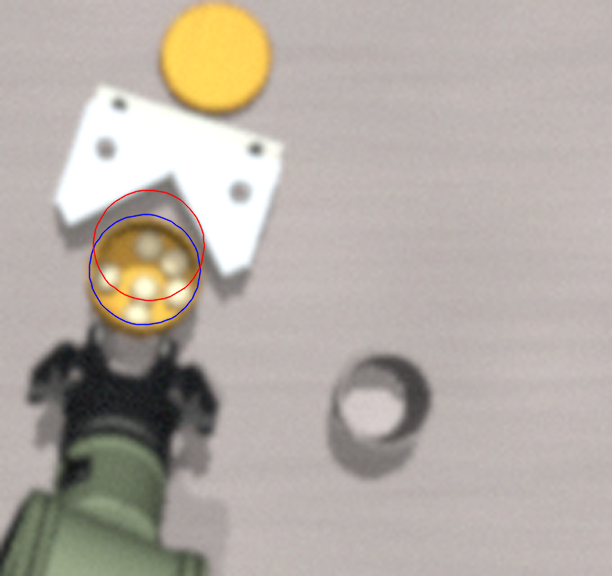

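Request:
step_arm([
  [-0.06, [1.1, 0, -1.7], [0, 0, 0]],
  [-0.06, [1.1, 0, -1.7], [0, 0, 0]],
  [-0.06, [1.1, 0, -1.7], [0, 0, 0]],
  [-0.06, [1.1, 0, -1.7], [0, 0, 0]],
  [-0.06, [1.1, 0, -1.7], [0, 0, 0]],
  [-0.06, [1.1, 0, -1.7], [0, 0, 0]],
  [-0.06, [1.1, 0, -1.7], [0, 0, 0]],
  [-0.06, [1.1, 0, -1.7], [0, 0, 0]],
  [-0.06, [0, 0, 0], [0, 0, 0]],
])

```text
time: 30.15
tool_pos: [0.5711, -0.0449, 0.0217]
tcp_rot: [-2.666, 0.254, 1.458]
ft_force: [-0.2, -0.5, -0.1]
gripper_width: 0.0396
```

Request:
step_arm([
  [-0.06, [0.5, 0, -0.8], [0, 0, 0]],
  [-0.06, [0.5, 0, -0.8], [0, 0, 0]],
  [-0.06, [0.5, 0, -0.8], [0, 0, 0]],
  [-0.06, [0, 0, 0], [0, 0, 0]],
])

```text
time: 30.48
tool_pos: [0.5733, -0.0452, 0.0214]
tcp_rot: [-2.665, 0.253, 1.459]
ft_force: [-0.8, -0.0, 0.3]
gripper_width: 0.0404
```

Request:
step_arm([
  [-0.06, [0.5, 0, -0.8], [0, 0, 0]],
  [-0.06, [0, 0, 0], [0, 0, 0]],
])

```text
time: 30.65
tool_pos: [0.5738, -0.0452, 0.0212]
tcp_rot: [-2.665, 0.253, 1.46]
ft_force: [-3.5, 0.7, 3.0]
gripper_width: 0.0405
```

Request:
step_arm([
  [-0.06, [0.5, 0, -0.8], [0, 0, 0]],
  [-0.06, [0, 0, 0], [0, 0, 0]],
])

```text
time: 30.82
tool_pos: [0.5742, -0.0452, 0.021]
tcp_rot: [-2.664, 0.253, 1.462]
ft_force: [-6.7, 0.9, 4.5]
gripper_width: 0.0406
```

```bash
python3 meas.py 4 .6145 -.0535
```

```text
t 30.87 q [-0.246  0.288  2.109  0.176  0.18   1.351] tcp [ 0.5742 -0.0452  0.021 ] w 0.04
axes(cols)
 [[ 0.528 -0.189 -0.828]
 [-0.1   -0.982  0.16 ]
 [-0.844 -0.001 -0.537]]
F [-5.74  1.8   4.35]
t 30.87 q [-0.246  0.288  2.109  0.176  0.18   1.351] tcp [ 0.5742 -0.0452  0.021 ] w 0.04
axes(cols)
 [[ 0.528 -0.189 -0.828]
 [-0.1   -0.982  0.16 ]
 [-0.844 -0.001 -0.537]]
F [-5.74  1.8   4.35]
turn tool [0.0006 0.0089 0.0021] deg 0.5283384658966235 rows 0.07379028853304798
along 0.07651437990636958 lat 0.0003863745512330473
```

View pics/m4.png

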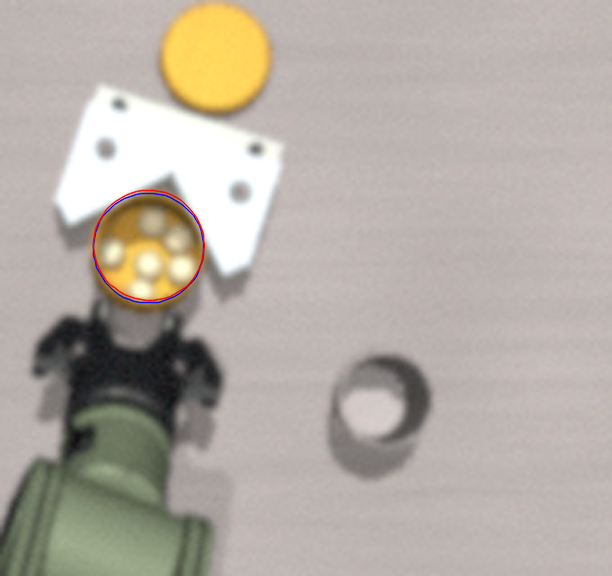

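```bash
python3 - <<'E'
from push import *
for n,off,sz,k in(("top",(310,170),(60,60),10),("side",(260,180),(90,70),8)):
    c=vision.capture(n);a=cv2.convertScaleAbs(c["img"][off[1]:off[1]+sz[1],off[0]:off[0]+sz[0],::-1],alpha=1.6)
    a=cv2.resize(a,None,fx=k,fy=k,interpolation=cv2.INTER_CUBIC)
    for z,r in((.09,.0395),(.072,.042),(0,.042)): draw(a,c,ring(*o,z,r),(0,0,255) if z else (0,255,255),np.array(off),k)
    yaw=-.335;X=np.array([np.cos(yaw),np.sin(yaw)]);Y=np.array([-X[1],X[0]])
    v=[o+X*-.001+Y*.06,o+X*.059,o+X*-.001-Y*.06];draw(a,c,np.c_[np.array(v),[.055]*3],(0,200,0),np.array(off),k)
    cv2.imwrite(f"pics/z_{n}.png",a)
E
```

```text
(no output)
```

View pics/z_top.png

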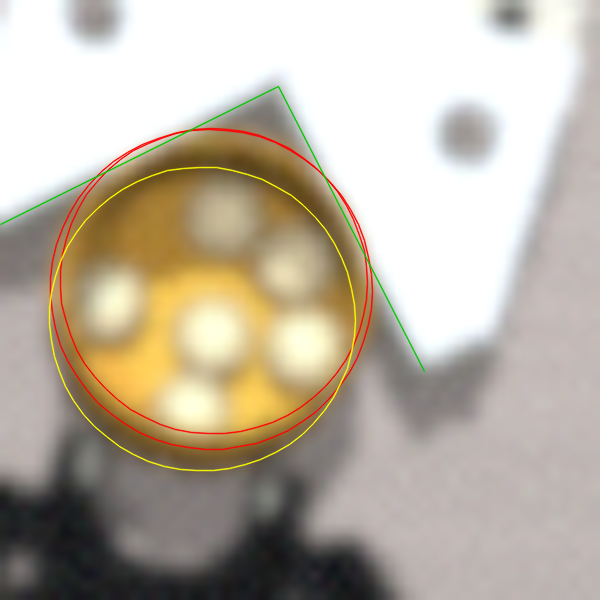

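View pics/z_side.png

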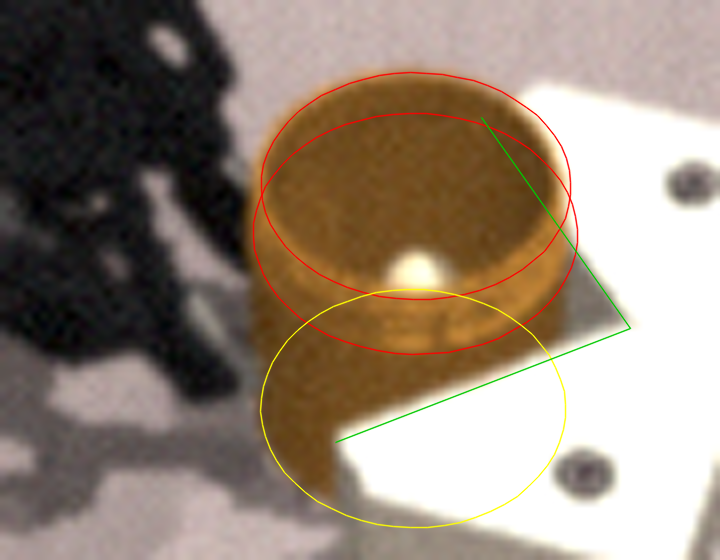

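Request:
step_arm([
  [-0.06, [0.35, 0, -0.8], [0, 0, 0]],
  [-0.06, [0, 0, 0], [0, 0, 0]],
  [-0.06, [0, 0, 0], [0, 0, 0]],
])

```text
time: 31.22
tool_pos: [0.5745, -0.0451, 0.0208]
tcp_rot: [-2.663, 0.252, 1.463]
ft_force: [-8.2, 2.5, 6.8]
gripper_width: 0.0401
```

```bash
cat > f.py <<'E'
from push import *
L=[]
for i in range(12):
    vision.capture("top");L.append(monitor.state()["ft_force"])
L=np.array(L);print(L.mean(0),L.std(0),"along vee",-(L[:,:2]@[np.cos(-.335),np.sin(-.335)]).mean(),"az",np.degrees(np.arctan2(-L[:,1].mean(),-L[:,0].mean())));s,M=st();print(M[:,1], s["tool_pos"]-.019*M[:,0])
E
python3 f.py
```

```text
[-7.74651047  2.26507641  6.05873942] [0.52088019 0.52804683 0.33152518] along vee 8.06057163995793 az -16.298897668969037
t 31.82 q [-0.246  0.289  2.108  0.175  0.182  1.352] tcp [ 0.5745 -0.0451  0.0208] w 0.0399
axes(cols)
 [[ 0.527 -0.189 -0.829]
 [-0.1   -0.982  0.16 ]
 [-0.844 -0.002 -0.536]]
F [-7.71  2.2   6.65]
[-0.18868907 -0.9820355  -0.00164967] [ 0.56444306 -0.04319096  0.03687443]
```

Request:
step_arm([
  [-0.06, [-0.5, 0, -0.3], [0, 0, 0]],
  [-0.06, [0, 0, 0], [0, 0, 0]],
  [-0.06, [0, 0, 0], [0, 0, 0]],
])

```text
time: 32.07
tool_pos: [0.5744, -0.045, 0.0211]
tcp_rot: [-2.663, 0.252, 1.464]
ft_force: [-5.1, 3.0, 1.9]
gripper_width: 0.0403
```

```bash
python3 f.py
```

```text
[-5.47676076  2.54755197  2.61097798] [0.48275772 0.54615671 0.5775401 ] along vee 6.009865872766322 az -24.94580932814767
t 32.67 q [-0.246  0.289  2.108  0.174  0.183  1.353] tcp [ 0.5744 -0.0451  0.0211] w 0.0402
axes(cols)
 [[ 0.526 -0.189 -0.829]
 [-0.1   -0.982  0.16 ]
 [-0.844 -0.002 -0.536]]
F [-4.85  2.41  3.38]
[-0.18864976 -0.98204298 -0.00168664] [ 0.56440156 -0.04315814  0.03709614]
```

Request:
step_arm([
  [-0.06, [0.15, 0, -0.6], [0, 0, 0]],
  [-0.06, [0.15, 0, -0.6], [0, 0, 0]],
  [-0.06, [0, 0, 0], [0, 0, 0]],
  [-0.06, [0, 0, 0], [0, 0, 0]],
])

```text
time: 33.0
tool_pos: [0.5748, -0.045, 0.021]
tcp_rot: [-2.661, 0.252, 1.466]
ft_force: [-7.5, 2.7, 3.8]
gripper_width: 0.04
```

```bash
python3 f.py
```

```text
[-7.6474909   2.886803    4.13423349] [0.29140914 0.41758995 0.57353766] along vee 8.171461076126553 az -20.680703201938208
t 33.6 q [-0.246  0.289  2.106  0.172  0.186  1.356] tcp [ 0.5748 -0.0449  0.021 ] w 0.0404
axes(cols)
 [[ 0.525 -0.188 -0.83 ]
 [-0.099 -0.982  0.16 ]
 [-0.845 -0.002 -0.534]]
F [-7.24  2.69  4.23]
[-0.18843422 -0.98208402 -0.00187871] [ 0.56478425 -0.04305869  0.03702596]
```

Request:
step_arm([
  [-0.06, [0.05, 0, -0.7], [0, 0, 0]],
  [-0.06, [0, 0, 0], [0, 0, 0]],
  [-0.06, [0, 0, 0], [0, 0, 0]],
])

```text
time: 33.85
tool_pos: [0.5749, -0.0449, 0.021]
tcp_rot: [-2.66, 0.251, 1.467]
ft_force: [-7.6, 3.2, 4.2]
gripper_width: 0.0405
```

```bash
python3 f.py; python3 look.py fin; python3 f.py
```

```text
[-8.24272269  3.52132673  3.87745045] [0.65219395 0.43028179 0.61803557] along vee 8.942215957351548 az -23.13238271521357
t 34.45 q [-0.245  0.289  2.105  0.17   0.188  1.357] tcp [ 0.575  -0.0449  0.021 ] w 0.0402
axes(cols)
 [[ 0.524 -0.188 -0.83 ]
 [-0.099 -0.982  0.16 ]
 [-0.846 -0.002 -0.534]]
F [-7.17  3.84  3.7 ]
[-0.18837575 -0.98209488 -0.00205396] [ 0.56499435 -0.0430063   0.03708796]
t 34.55 q [-0.245  0.29   2.105  0.17   0.188  1.357] tcp [ 0.5749 -0.0449  0.021 ] w 0.0401
axes(cols)
 [[ 0.524 -0.188 -0.83 ]
 [-0.099 -0.982  0.16 ]
 [-0.846 -0.002 -0.534]]
F [-9.53  3.26  3.74]
[-8.16331108  3.38555613  4.14246045] [0.51999148 0.31651051 0.53313252] along vee 8.822581621606007 az -22.52516866794958
t 35.15 q [-0.245  0.29   2.105  0.17   0.188  1.357] tcp [ 0.575  -0.0449  0.021 ] w 0.0401
axes(cols)
 [[ 0.524 -0.188 -0.83 ]
 [-0.099 -0.982  0.16 ]
 [-0.846 -0.002 -0.534]]
F [-7.83  3.88  4.28]
[-0.1883251  -0.98210468 -0.00201187] [ 0.56499495 -0.04300591  0.03706744]
```

View pics/finside.png

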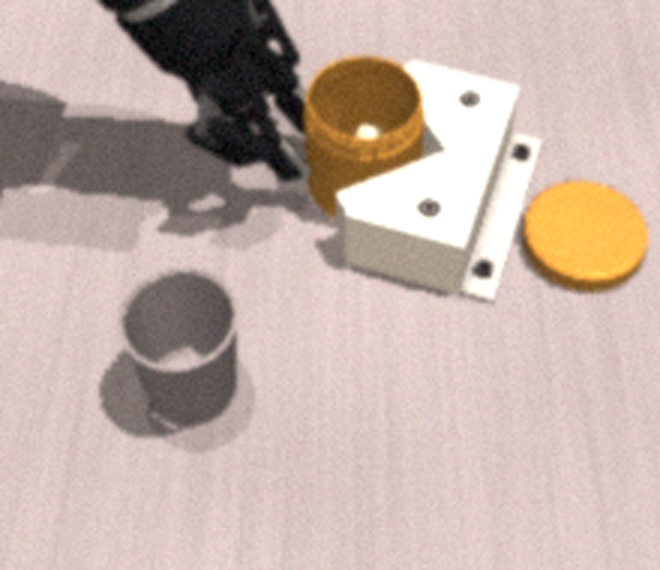

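View pics/fintop.png

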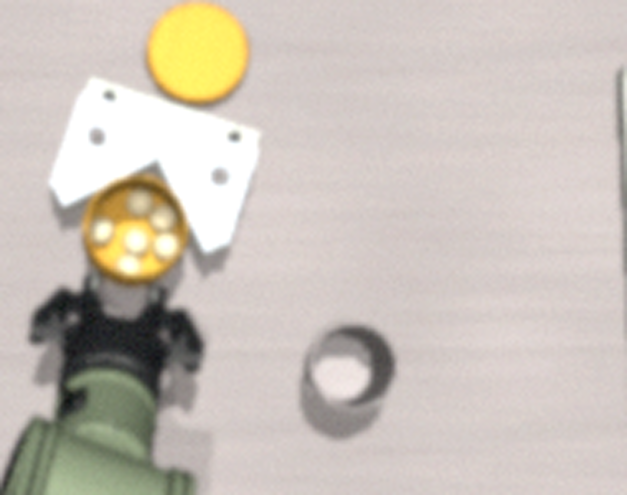

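```bash
python3 - <<'E'
from h import *
c=vision.capture("top");print(back(c,(135/3.3+290,228.5/3.3+130),.09))
print(monitor.state()["ft_force"]);print(bot.finish_job())
E
```

```text
[ 0.61221571 -0.0538157   0.09      ]
[-9.23480585  2.98977109  4.40762693]
the job is handed in; nothing more can be done
None
```

I poured all six melts into the tin, stood the empty cup upright on the bench, and slid the tin home into the vee. The job was handed in at about 35 s with the fingers still pressing. No verdict was reported.

**Last checks:**
- **Melts:** all six are visible in the tin in the top view.
- **Cup:** it is upright, empty and clear of the tin.
- **Bystanders:** the lid looked unmoved in the last pictures. The closed tin and wick tool were outside my close-up crops, so I did not recheck them; the arm stayed well away from both.
- **Push force:** the wrist read about 8.9 N along the vee axis, just under the 10 N asked. Its direction was within about 4° of that axis, which fits both faces carrying load.
- **Grasp point:** it is 37 mm above the bench and about 50 mm from the tin's axis, so the mouth stays free.

**What did not fully agree:**
- **Tin position:** the last picture puts the tin's axis about 4 mm short of my estimate of the stop's origin, while the finger geometry suggests about 1.5 mm. Both are within the 6 mm limit, and the calibration is good to about 2 mm.
- **Downward force:** the fingers also press down on the tin with about 4 N through friction. I reduced this from 6 N but could not remove it, so bench friction may make the force on the stop slightly less than the wrist reading.

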